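# Ultraviolet treatment of traded-in lenses

## Task

Pull the lens cabinet's door open past its catch, lift the red filter case out of the door tray and lay it flat in the middle of the blue felt mat, and stand every lens that is on the counter upright inside the tray. Then push the door shut until the catch snaps, and press the red plunger on the roof all the way down for a moment to start the treatment, leaving the lenses shut inside. Do not disturb the other things on the counter.

Things in the scene. Friction and masses are not known exactly. Their poses are not given: they have to be found in the camera images.
- door (a joint): cabinet door on an upright hinge at the left end (seen from the robot) of the cabinet's front. 0 = shut; grows as its free right end swings toward the robot, then left; stop at 1.75 rad; friction keeps it where it is left. A sprung roller catch acts below about 0.08 rad: 8 to 10 N at the post to pull out or push in. Under 0.03 it snaps in by itself; caught it reads under 0.01
- cabinet: steel ultraviolet lens cabinet, 220 deep (x) x 290 wide (y) x 119 mm high (z), closed roof, fixed; origin under its centre, x points into it from its front, y to its left, z up. The door fills the front, its panel top is 110 mm above the counter
- hinge (a point): point on the door's upright hinge axis, 60 mm above the counter, at x = -0.110, y = 0.125 of the cabinet
- door_post (a point): grip point on the door's handle: an upright round brass post of diameter 16 mm, 40 mm in front of the door's outer face, 225 mm along the door from the hinge. It stands up to 190 mm above the counter, above the roof, so it can be pinched from above; this point is 25 mm below its top. Moves with the door
- tray (a point): centre of the tray's floor, 34 mm above the counter. The tray is fixed to the inside of the door and swings out with it; open about 1.5 rad it stands free and is loaded from above, shut it is under the roof. Axes: x away from the door panel, y toward the hinge, z up. Floor 126 (x) x 162 mm (y); rim 4 mm thick, 12 high on three sides, the door panel at -x. Four lenses fit at x = +-0.030, y = +-0.043
- plunger (a joint): sprung start plunger on the cabinet's roof: 0 = up, 0.012 m = fully pressed; a spring of about 8 N at full stroke brings it back up
- plunger_top (a point): centre of the top of the red round plunger, diameter 32 mm, in its steel housing on the roof; moves down as it is pressed
- case_center (a point): centre of the faded red filter case, 95 (its x) x 52 (its y) x 50 mm (its z, up), 160 g, which at the start lies in the tray behind the shut door, its long side roughly along the tray's x
- mat: blue felt mat, 150 (x) x 130 (y) x 3 mm, fixed on the counter at the left; origin under its centre
- lens_brass_center (a point): centre of a lens, brass barrel with copper bands, an upright cylinder of diameter 50 mm and height 68 mm, about 200 to 450 g; z along its barrel, up; it starts standing on the counter to the right of the cabinet. May be absent
- lens_black_center (a point): centre of a lens, black barrel with red bands, an upright cylinder of diameter 48 mm and height 62 mm, about 200 to 450 g; z along its barrel, up; it starts standing on the counter to the right of the cabinet. May be absent
- lens_chrome_center (a point): centre of a lens, bright metal barrel with dark bands, an upright cylinder of diameter 46 mm and height 66 mm, about 200 to 450 g; z along its barrel, up; it starts standing on the counter to the right of the cabinet. May be absent
- lens_white_center (a point): centre of a lens, white barrel with black bands, an upright cylinder of diameter 50 mm and height 64 mm, about 200 to 450 g; z along its barrel, up; it starts standing on the counter to the right of the cabinet. May be absent
- adapter: black steel adapter, a stepped ring 68 mm across and 34 high, origin under its centre; bystander
- loupe: blue loupe with a lens on top, 52 mm across and 45 high, waisted, origin under its centre; bystander
- cap_holder: white porcelain bowl for caps, 84 mm across and 40 high, origin under its centre; bystander
- blower: black rubber dust blower standing nose up, 60 mm across and 110 high, origin under its centre; bystander
- filter_box: cardboard box 80 x 80 x 50 mm, origin under its centre; bystander
Things that resemble listed ones, but are neither listed nor needed, are in the scene too. What is shaped like the part that bears lens_chrome_center but turquoise is not meant. Of the things shaped like the mat, the blue one is meant.

How it is judged:
On the way, in this order (a step that is already met when the one before it is completed fails the run):
1. the door is pulled out of its catch and swung wide open (more than 1.2 rad) (value of joint door above 1.2 rad), for 0.2 s.
2. with the door open, the red case lies on the mat and every lens stands upright inside the tray (value of joint door above 0.8 rad and x of case_center in the frame of mat between -0.05 and 0.05 m and y of case_center in the frame of mat between -0.045 and 0.045 m and height (world z) of case_center below 0.04 m and angle between each of case_center, lens_brass_center, lens_black_center, lens_chrome_center, lens_white_center's own z axis and vertical below 0.15 rad and x of lens_brass_center in the frame of tray between -0.045 and 0.045 m and y of lens_brass_center in the frame of tray between -0.062 and 0.062 m and z of lens_brass_center in the frame of tray between 0.02 and 0.045 m and x of lens_black_center in the frame of tray between -0.045 and 0.045 m and y of lens_black_center in the frame of tray between -0.062 and 0.062 m and z of lens_black_center in the frame of tray between 0.02 and 0.045 m and x of lens_chrome_center in the frame of tray between -0.045 and 0.045 m and y of lens_chrome_center in the frame of tray between -0.062 and 0.062 m and z of lens_chrome_center in the frame of tray between 0.02 and 0.045 m and x of lens_white_center in the frame of tray between -0.045 and 0.045 m and y of lens_white_center in the frame of tray between -0.062 and 0.062 m and z of lens_white_center in the frame of tray between 0.02 and 0.045 m), for 0.2 s.
3. the door has snapped shut (under 0.02 rad) with every lens standing inside (value of joint door below 0.02 rad and x of lens_brass_center in the frame of tray between -0.045 and 0.045 m and y of lens_brass_center in the frame of tray between -0.062 and 0.062 m and z of lens_brass_center in the frame of tray between 0.02 and 0.045 m and angle between each of lens_brass_center, lens_black_center, lens_chrome_center, lens_white_center's own z axis and vertical below 0.15 rad and x of lens_black_center in the frame of tray between -0.045 and 0.045 m and y of lens_black_center in the frame of tray between -0.062 and 0.062 m and z of lens_black_center in the frame of tray between 0.02 and 0.045 m and x of lens_chrome_center in the frame of tray between -0.045 and 0.045 m and y of lens_chrome_center in the frame of tray between -0.062 and 0.062 m and z of lens_chrome_center in the frame of tray between 0.02 and 0.045 m and x of lens_white_center in the frame of tray between -0.045 and 0.045 m and y of lens_white_center in the frame of tray between -0.062 and 0.062 m and z of lens_white_center in the frame of tray between 0.02 and 0.045 m), for 0.2 s.
4. with the door shut, the plunger is pressed fully down (over 10.5 of its 12 mm) (value of joint door below 0.02 rad and value of joint plunger above 0.0105 m), for 0.15 s.
At the end, for the whole second after the job is handed in: The door is shut in its catch (under 0.02 rad), every lens stands upright (within 0.15 rad) on the tray floor inside the rim, the red case lies flat on the mat with its centre within 50 mm (mat's x) and 45 mm (mat's y) of the mat's centre, and the plunger is up again (under 3 mm) (all of step 3 and value of joint plunger below 0.003 m and x of case_center in the frame of mat between -0.05 and 0.05 m and y of case_center in the frame of mat between -0.045 and 0.045 m and height (world z) of case_center below 0.04 m and angle between case_center's own z axis and vertical below 0.15 rad); the robot touches nothing.
It fails at once if the adapter is pushed more than 40 mm from its place (distance of adapter from where it was at the start of the episode above 0.04 m).
It fails at once if the loupe is pushed more than 40 mm from its place (distance of loupe from where it was at the start of the episode above 0.04 m).
It fails at once if the cap holder is pushed more than 40 mm from its place (distance of cap_holder from where it was at the start of the episode above 0.04 m).
It fails at once if the blower is pushed more than 40 mm from its place (distance of blower from where it was at the start of the episode above 0.04 m).
It fails at once if the filter box is pushed more than 40 mm from its place (distance of filter_box from where it was at the start of the episode above 0.04 m).
Of lens_brass, lens_black, lens_chrome, lens_white only 2 to 4 are there at a start; the rules pass over those that are not, and their reading is None.
At some moment in a run one of lens_brass, lens_black, lens_chrome, lens_white may be knocked a few centimetres aside while the robot is not near it.
It also fails if it takes over 210 s, if anything falls off the work surface, if the arm or the gripper's body presses on something with over 40 N, if the wrist force passes 120 N, or if a joint passes its speed limit or range.

## Robot

A 7-joint arm with a two-finger parallel gripper is mounted at the origin on the work surface. World frame = base frame: x ahead of the robot, y to its left, z up, the work surface at z = 0. Lengths are in m, angles in rad, forces in N, time in s.
With the tool pointing down it reaches from about 0.4 to 0.85 m from the base axis. Payload 10.4 kg.
Tool frame: the origin (TCP) lies on the mounting face of the last link; the fingertips stand r.tips_ahead ahead of it and the grasp point (between the pads) lies 164 mm ahead of it (r.tips_ahead is the distance from the TCP to the fingertips, in m); z points along the fingers, y is the line along which they close (so a half turn about z gives the same grasp; the last joint's range is limited). The gripper opens to 87 mm and grips with 3 to 60 N. Pads are 19 mm wide; open, the fingers measure 117 mm over their backs; the gripper's body (75 mm by 190 mm) begins 51 mm behind the grasp point.
Start: joints at [1.202, 0.332, -0.065, 1.46, 0.022, 1.35, -0.088], TCP at [0.212, -0.588, 0.405] pointing down, gripper open.
Joint ranges: [-2.6, 2.6], [-0.5, 2.12], [-1.47, 1.34], [0.16, 2.42], [-1.27, 4.41], [0.06, 2.06], [-2.6, 2.6]. Speed limits (rad/s): [2.22, 2.22, 2.79, 2.79, 3.14, 3.14, 3.14].

## Interface

Orientations are given as a unit quaternion [x, y, z, w].
In Python, from bench import telemetry, imaging, job, r gives the robot as it stands.
- The arm moves only by the tool move_arm, never from a script. Its argument "steps" is a list of rows, each an object of numbers: "dx", "dy", "dz": the shift along the tool's x, y, z in cm; "spin": the turn about the tool's z in rad. In form: [{"dx": .., "dy": .., "dz": .., "spin": ..}, ...]. A call has 1 to 12 rows; each row shifts and turns the commanded pose from where the row before left it, along the tool's axes as they then stand; what a row does not reach is not made up. A row lasts 1/10 s, in which the tool goes at most 50 mm and 8.59 degrees, less where a joint would pass 70% of its speed; a pose out of reach is approached as far as the arm can. A call with a gripper value outside its range is refused whole. "claw" is the finger opening in cm, from 0 to 8.7, set as the call begins (left out, the last holds). The fingers move at their own pace and stop on an object; "squeeze" is the grip in N (left out, the last holds). Time passes only in rows, so rows that do not move let the fingers close. It gives the time, the measured TCP pose, the force, the opening and the grip force at its end, in the units of the state.
- telemetry.read_state(): the state, without advancing time (a new reading comes with each control period).
- imaging.camera(name): name is "side" or "top" or "wrist"; returns a dict with "img" (384x512x3 uint8, red, green, blue), "camera_matrix" (3x3 intrinsics, pixels), "R" (3x3) and "t" (3): a world point X has camera coordinates R X + t. Camera axes: x right, y down, z forward; pixel columns grow to the right and rows downward; lengths in m; the calibration is good to about 2 mm. A picture is of the moment at which its call begins. There is no depth.
- job.close_job(): hands the job in; it is judged then, once.
The state is a dict: "time": time; "joint_positions": joint angles; "joint_vel": joint speeds; "joint_torque": joint torques, N m; "ee_pos": TCP position; "eef_rot": TCP orientation; "ft_force": force on the tool from outside, world axes, zero at the start; "torque": the same for the moment, N m; "width": finger opening in m; "grip_force": force on a finger pad.
Only numpy, scipy, OpenCV 4.12 (cv2) and the standard library are available. Lean on these libraries where they do the work, as an engineer would, in place of code of your own. Each camera call takes 0.05 s, during which the arm holds its last target. There are 200 camera calls.

## Working session

There is one attempt and no reset: what is moved stays moved. The work goes in short steps, Python scripts to look and compute and a tool call to move; the robot and the scene stay as the last step left them, time stands still between calls to the robot, and variables do not carry over. Pictures are saved under pics/ and viewed, at most 14 in all, crops included, and the job is handed in when it is done.

Besides the shell and the picture viewer there is one more tool, called after "Emit:" by a JSON object that holds its "name" and its "arguments". move_arm: Moves the arm, as the interface text tells. Its arguments: {"type":"object","properties":{"steps":{"type":"array","items":{"type":"object","properties":{"dx":{"type":"number"},"dy":{"type":"number"},"dz":{"type":"number"},"spin":{"type":"number"}}}},"claw":{"type":"number"},"squeeze":{"type":"number"}},"required":["steps"]}

```bash
mkdir -p pics; ls; cat > h.py <<'E'
import numpy as np, cv2
from bench import telemetry, imaging, job, r
from scipy.spatial.transform import Rotation as Ro
def cam(n,save=None):
    c=imaging.camera(n)
    if save: cv2.imwrite(f'pics/{save}.png',c['img'][:,:,::-1])
    return c
def ray(c,u,v):
    d=np.linalg.inv(c['camera_matrix'])@[u,v,1]; R=np.array(c['R']); o=-R.T@np.array(c['t'])
    return o,R.T@d
def onz(c,u,v,z):
    o,d=ray(c,u,v); return o+d*(z-o[2])/d[2]
def proj(c,X):
    p=np.array(c['camera_matrix'])@(np.array(c['R'])@np.array(X)+np.array(c['t'])); return p[:2]/p[2]
def tool(d):  # world delta (m) -> tool cm
    s=telemetry.read_state(); return Ro.from_quat(s['eef_rot']).inv().apply(d)*100
E
python3 - <<'E'
from h import *
a=cam('top','t0');b=cam('side','s0');s=telemetry.read_state()
print(s['time'],s['ee_pos'],Ro.from_quat(s['eef_rot']).as_matrix().round(3),r.tips_ahead,s['width'])
for c in(a,b):print(ray(c,256,192))
cv2.imwrite('pics/ts0.png',cv2.resize(np.vstack([a['img'],b['img']])[:,:,::-1],(400,600)))
cv2.imwrite('pics/t0b.png',cv2.resize(a['img'][:,:,::-1],(800,600)))
cv2.imwrite('pics/s0b.png',cv2.resize(b['img'][:,:,::-1],(800,600)))
E
```

```text
pics
0.1 [ 0.21179474 -0.58790873  0.40402918] [[ 0.941  0.339 -0.   ]
 [ 0.339 -0.941  0.001]
 [-0.    -0.001 -1.   ]] 0.1822 0.08704672956021418
(array([ 0.38940099, -0.04209058,  1.16743806]), array([ 0.09249829, -0.00357831, -0.99580376]))
(array([-0.36904309,  0.87282819,  1.23818142]), array([ 0.50574007, -0.54856031, -0.66590778]))
```

View pics/t0b.png

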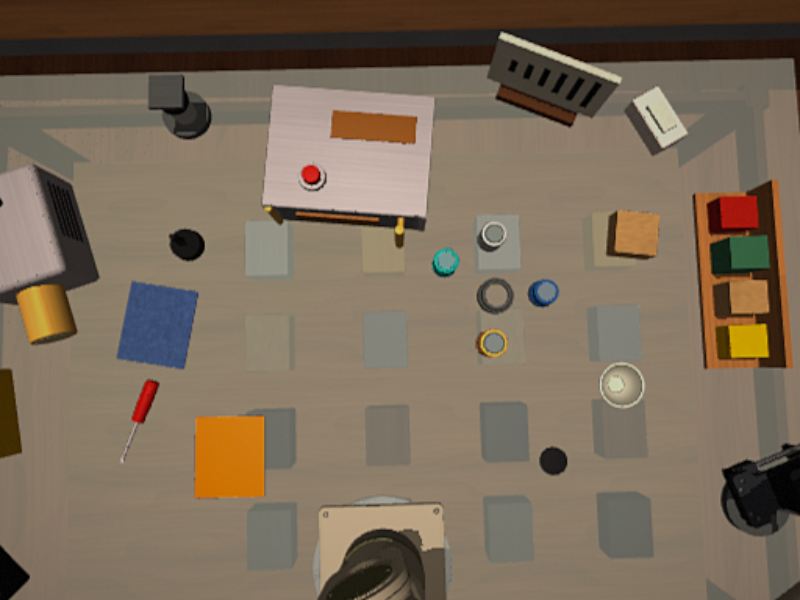

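View pics/s0b.png

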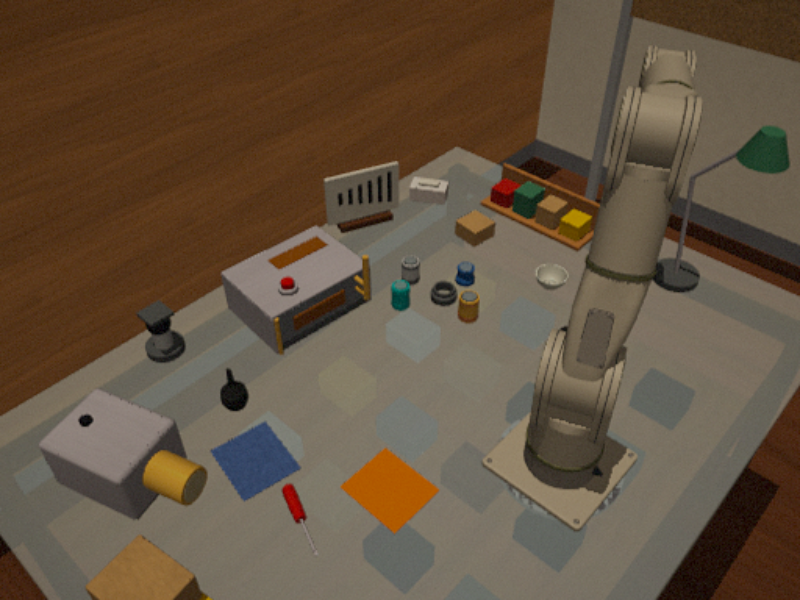

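The top view shows the cabinet at (350,155), post at (399,230), plunger (311,175), mat (158,325), a brass lens (493,343), a white or chrome lens (493,235), a turquoise decoy (446,262) and a black disc (553,460) that needs checking. I'll zoom in and calculate.

```bash
python3 - <<'E'
from h import *
a=cam('top');b=cam('side');k=1.5625
# candidates
def T(u,v,z): return onz(a,u/k-.2,v/k-.2,z)
for n,u,v,z in [('roofFL',264,207,.119),('roofFR',425,219,.119),('roofBL',274,86,.119),('roofBR',434,98,.119),('plunger',311,174,.135),('posttop',400,220,.19),
 ('chrome?',493,233,.066),('brass',493,343,.068),('blackdisc',553,460,.0),('blackdisc62',553,460,.062),('turq',446,260,.06),('adapter',495,295,.034),('loupe',544,292,.045),('blower',186,244,.05),('bowl',622,385,.04),('box',635,233,.05)]:
    P=T(u,v,z); print(n,P.round(3), (proj(b,P)*k).round())
hsv=cv2.cvtColor(a['img'],cv2.COLOR_RGB2HSV)
m=cv2.inRange(hsv,(105,90,40),(130,255,255)); cs=max(cv2.findContours(m,0,2)[0],key=cv2.contourArea)
box=cv2.boxPoints(cv2.minAreaRect(cs)); print('mat',[onz(a,*p,.003)[:2].round(3) for p in box])
B=b['img'][:,:,::-1];A=a['img'][:,:,::-1]
c1=cv2.resize(A[120:320,270:430],(640,800))[:600*1]
cv2.imwrite('pics/z1.png',np.hstack([cv2.resize(A[130:310,270:400],(400,554)),cv2.resize(B[145:255,230:310],(400,554))]))
E
```

```text
roofFL [0.657 0.187 0.119] [272. 316.]
roofFR [ 0.628 -0.093  0.119] [368. 264.]
roofBL [0.875 0.167 0.119] [220. 271.]
roofBR [ 0.846 -0.116  0.119] [315. 225.]
plunger [0.709 0.102 0.135] [285. 283.]
posttop [ 0.612 -0.049  0.19 ] [359. 252.]
chrome? [ 0.611 -0.22   0.066] [408. 260.]
brass [ 0.409 -0.211  0.068] [467. 296.]
blackdisc [ 0.187 -0.326  0.   ] [566. 335.]
blackdisc62 [ 0.198 -0.311  0.062] [563. 317.]
turq [ 0.564 -0.132  0.06 ] [398. 286.]
adapter [ 0.5   -0.224  0.034] [441. 288.]
loupe [ 0.502 -0.313  0.045] [463. 268.]
blower [0.609 0.347 0.05 ] [233. 387.]
bowl [ 0.326 -0.45   0.04 ] [549. 273.]
box [ 0.607 -0.488  0.05 ] [473. 221.]
mat [array([0.405, 0.494]), array([0.551, 0.468]), array([0.524, 0.341]), array([0.378, 0.369])]
```

View pics/z1.png

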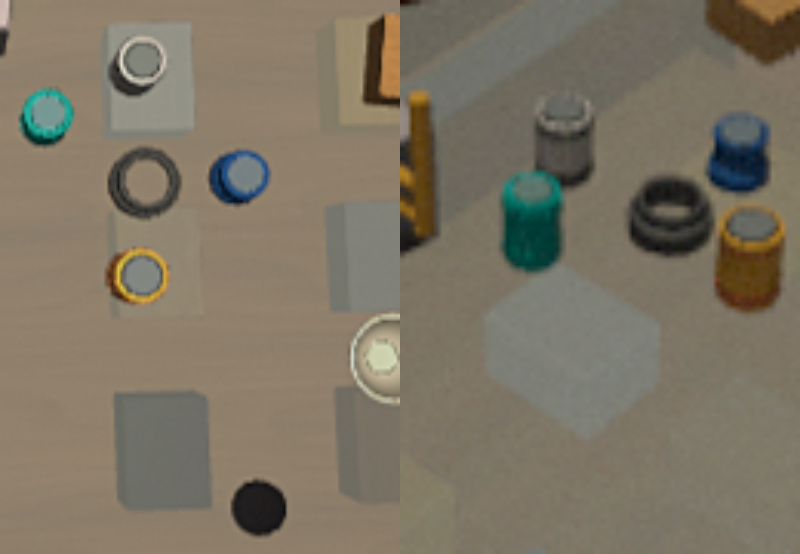

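Only chrome (493,235) and brass (493,343) lenses are present; the black disc is a flat spot. Next I locate the post precisely.

```bash
python3 - <<'E'
from h import *
a=cam('top');b=cam('side')
def m(c,u0,u1,v0,v1):
    h=cv2.cvtColor(c['img'],cv2.COLOR_RGB2HSV); M=cv2.inRange(h,(12,110,70),(32,255,255)); N=M*0; N[v0:v1,u0:u1]=M[v0:v1,u0:u1]
    n,l,s,_=cv2.connectedComponentsWithStats(N); 
    i=1+np.argmax(s[1:,4]); v,u=np.where(l==i); return u,v
u,v=m(a,245,270,132,165); print('top',[(y,u[v==y].min(),u[v==y].max()) for y in np.unique(v)])
u2,v2=m(b,222,242,155,200); print('side',[(y,u2[v2==y].min(),u2[v2==y].max()) for y in np.unique(v2)])
for X in ([.592,-.0485,.19],[.592,-.0485,.12],[.6,-.05,.19]): print(proj(a,X),proj(b,X))
# plunger red
for c,n in((a,'t'),(b,'s')):
    h=cv2.cvtColor(c['img'],cv2.COLOR_RGB2HSV); M=cv2.inRange(h,(0,170,120),(6,255,255))|cv2.inRange(h,(174,170,120),(180,255,255))
    _,l,s,ce=cv2.connectedComponentsWithStats(M); print(n,[(x[:5],q.round(1)) for x,q in zip(s[1:],ce[1:]) if x[4]>15])
E
```

```text
top [(np.int64(139), np.int64(254), np.int64(258)), (np.int64(140), np.int64(254), np.int64(258)), (np.int64(141), np.int64(254), np.int64(258)), (np.int64(142), np.int64(254), np.int64(258)), (np.int64(143), np.int64(254), np.int64(258)), (np.int64(144), np.int64(253), np.int64(258)), (np.int64(145), np.int64(253), np.int64(258)), (np.int64(146), np.int64(252), np.int64(258)), (np.int64(147), np.int64(252), np.int64(258)), (np.int64(148), np.int64(253), np.int64(258)), (np.int64(149), np.int64(253), np.int64(257)), (np.int64(150), np.int64(255), np.int64(256))]
side [(np.int64(163), np.int64(232), np.int64(234)), (np.int64(164), np.int64(232), np.int64(235)), (np.int64(165), np.int64(232), np.int64(235)), (np.int64(166), np.int64(232), np.int64(235)), (np.int64(167), np.int64(232), np.int64(235)), (np.int64(168), np.int64(232), np.int64(235)), (np.int64(169), np.int64(232), np.int64(235)), (np.int64(170), np.int64(232), np.int64(235)), (np.int64(171), np.int64(232), np.int64(235)), (np.int64(172), np.int64(232), np.int64(235)), (np.int64(173), np.int64(232), np.int64(235)), (np.int6
[... 743 characters left out ...]
 (np.int64(190), np.int64(233), np.int64(236)), (np.int64(191), np.int64(233), np.int64(235))]
[255.87584608 148.18579415] [233.36931538 163.85137626]
[255.86024379 153.44907867] [234.01618972 178.55788681]
[256.37508641 145.06832893] [232.09909589 162.74792226]
t [(array([193, 106,  11,  11,  94], dtype=int32), array([198.2, 110.8])), (array([461, 125,  24,  21, 471], dtype=int32), array([472.6, 135.4])), (array([ 84, 243,  16,  28, 190], dtype=int32), array([ 91.6, 256.2]))]
s [(array([315, 114,  18,  10, 100], dtype=int32), array([323.6, 118.8])), (array([180, 178,   7,   5,  31], dtype=int32), array([183. , 179.9])), (array([181, 310,  13,  23, 146], dtype=int32), array([186.9, 320.3]))]
```

```bash
cat >> h.py <<'E'
def plan(wps,n=12,step=.04,sp=.14):
    """wps: (x,y,z,phi_deg of tool y[,step]) TCP; prints rows"""
    s=telemetry.read_state(); p=np.array(s['ee_pos']); Y=Ro.from_quat(s['eef_rot']).as_matrix()[:,1]; f=np.arctan2(Y[1],Y[0]); rows=[]
    for w in wps:
        g=np.array(w[:3]); st=w[4] if len(w)>4 else step; df=(np.radians(w[3])-f+np.pi)%(2*np.pi)-np.pi if w[3] is not None else 0
        k=int(max(np.ceil(np.linalg.norm(g-p)/st-.05),np.ceil(abs(df)/sp-.05),1)); f1=f+df
        for i in range(k):
            d=(g-p)/(k-i); a=np.array([[-np.sin(f),np.cos(f),0],[np.cos(f),np.sin(f),0],[0,0,-1]])
            t=(a@d*100).round(1); q=round(-(f1-f)/(k-i),2)
            p=p+a.T@t/100; f-=q; rows.append('{"dx":%g,"dy":%g,"dz":%g,"spin":%g}'%(*(t+0.),q+0.))
    for i in range(0,len(rows),n): print('['+','.join(rows[i:i+n])+']')
    print('end',p.round(4),np.degrees(f).round(1))
E
python3 - <<'E'
from h import *
plan([(.5,-.048,.44,-14),(.575,-.048,.43,-14)])
E
```

```text
[{"dx":2.8,"dy":-2.6,"dz":-0.2,"spin":-0.06},{"dx":3,"dy":-2.4,"dz":-0.2,"spin":-0.06},{"dx":3.1,"dy":-2.2,"dz":-0.2,"spin":-0.06},{"dx":3.3,"dy":-2,"dz":-0.2,"spin":-0.06},{"dx":3.4,"dy":-1.8,"dz":-0.2,"spin":-0.06},{"dx":3.5,"dy":-1.6,"dz":-0.2,"spin":-0.06},{"dx":3.6,"dy":-1.4,"dz":-0.2,"spin":-0.06},{"dx":3.6,"dy":-1.2,"dz":-0.2,"spin":-0.06},{"dx":3.7,"dy":-1,"dz":-0.2,"spin":-0.06},{"dx":3.7,"dy":-0.7,"dz":-0.3,"spin":-0.06},{"dx":3.8,"dy":-0.5,"dz":-0.2,"spin":-0.06},{"dx":3.8,"dy":-0.3,"dz":-0.3,"spin":-0.06}]
[{"dx":3.8,"dy":-0.1,"dz":-0.2,"spin":-0.07},{"dx":3.8,"dy":0.2,"dz":-0.3,"spin":-0.06},{"dx":3.8,"dy":0.5,"dz":-0.2,"spin":-0.07},{"dx":3.8,"dy":0.7,"dz":-0.3,"spin":-0.06},{"dx":0.9,"dy":3.6,"dz":0.5,"spin":0},{"dx":0.9,"dy":3.7,"dz":0.5,"spin":0}]
end [ 0.5753 -0.0481  0.4305] -14.0
```

Emit:
{"name": "move_arm", "arguments": {"steps": [{"dx": 2.8, "dy": -2.6, "dz": -0.2, "spin": -0.06}, {"dx": 3, "dy": -2.4, "dz": -0.2, "spin": -0.06}, {"dx": 3.1, "dy": -2.2, "dz": -0.2, "spin": -0.06}, {"dx": 3.3, "dy": -2, "dz": -0.2, "spin": -0.06}, {"dx": 3.4, "dy": -1.8, "dz": -0.2, "spin": -0.06}, {"dx": 3.5, "dy": -1.6, "dz": -0.2, "spin": -0.06}, {"dx": 3.6, "dy": -1.4, "dz": -0.2, "spin": -0.06}, {"dx": 3.6, "dy": -1.2, "dz": -0.2, "spin": -0.06}, {"dx": 3.7, "dy": -1, "dz": -0.2, "spin": -0.06}, {"dx": 3.7, "dy": -0.7, "dz": -0.3, "spin": -0.06}, {"dx": 3.8, "dy": -0.5, "dz": -0.2, "spin": -0.06}, {"dx": 3.8, "dy": -0.3, "dz": -0.3, "spin": -0.06}]}}

```text
time: 1.5
ee_pos: [0.4286, -0.1814, 0.431]
eef_rot: [0.861, 0.509, -0.0, 0.0]
ft_force: [0.3, -0.6, 0.2]
width: 0.0873
grip_force: 0.0
```

Emit:
{"name": "move_arm", "arguments": {"steps": [{"dx": 3.8, "dy": -0.1, "dz": -0.2, "spin": -0.07}, {"dx": 3.8, "dy": 0.2, "dz": -0.3, "spin": -0.06}, {"dx": 3.8, "dy": 0.5, "dz": -0.2, "spin": -0.07}, {"dx": 3.8, "dy": 0.7, "dz": -0.3, "spin": -0.06}, {"dx": 0.9, "dy": 3.6, "dz": 0.5, "spin": 0}, {"dx": 0.9, "dy": 3.7, "dz": 0.5, "spin": 0}, {"dx": 0}]}}

```text
$.steps[6]: bad value
```

```bash
python3 - <<'E'
from h import *
w=cam('wrist','w1');s=telemetry.read_state();print(s['time'],s['ee_pos'],s['joint_positions'])
print(ray(w,256,192))
for X in ([.594,-.048,.19],): print(proj(w,X))
E
```

```text
1.55 [ 0.43127159 -0.17547225  0.43172128] [ 0.79050792 -0.01197068 -0.49191501  1.7983446  -0.00761126  1.3519653
 -0.19129016]
(array([ 0.46202409, -0.12050492,  0.41078775]), array([-0.11968268, -0.22251493, -0.96755973]))
[ 405.58112601 -139.9878495 ]
```

View pics/w1.png

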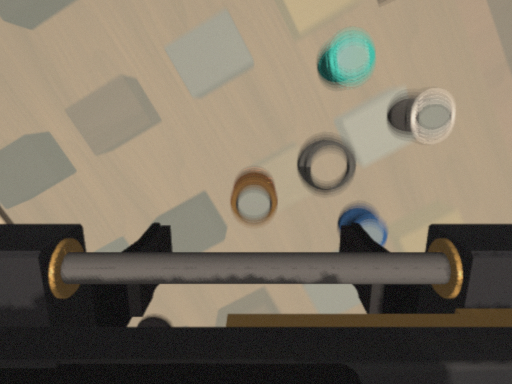

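The wrist view shows the turquoise decoy (348,57), chrome (433,115), adapter and brass (255,200). The hold row was refused, so I send that call again in full.

Emit:
{"name": "move_arm", "arguments": {"steps": [{"dx": 3.8, "dy": -0.1, "dz": -0.2, "spin": -0.07}, {"dx": 3.8, "dy": 0.2, "dz": -0.3, "spin": -0.06}, {"dx": 3.8, "dy": 0.5, "dz": -0.2, "spin": -0.07}, {"dx": 3.8, "dy": 0.7, "dz": -0.3, "spin": -0.06}, {"dx": 0.9, "dy": 3.6, "dz": 0.5, "spin": 0}, {"dx": 0.9, "dy": 3.7, "dz": 0.5, "spin": 0}, {"dx": 0, "dy": 0, "dz": 0.1, "spin": 0}, {"dx": 0, "dy": 0, "dz": 0.1, "spin": 0}]}}

```text
time: 2.35
ee_pos: [0.5757, -0.0483, 0.4278]
eef_rot: [0.788, 0.615, -0.0, -0.001]
ft_force: [-0.1, 0.6, -0.1]
width: 0.0872
grip_force: 0.0
```

```bash
python3 - <<'E'
from h import *
w=cam('wrist','w2');s=telemetry.read_state();print(s['time'],s['ee_pos'],s['joint_positions'])
for X in ([.594,-.048,.19],): print(proj(w,X))
plan([(.594,-.048,.43,-14,.02),(.594,-.048,.329,-14)])
E
```

```text
2.4 [ 0.57507274 -0.04822533  0.42828315] [ 0.54127003  0.27847475 -0.64871871  1.52919852  0.16915923  1.39185088
 -0.3640845 ]
[282.30768908 203.94259498]
[{"dx":0.5,"dy":1.8,"dz":-0.2,"spin":0},{"dx":0,"dy":0,"dz":3.4,"spin":0},{"dx":0,"dy":0,"dz":3.4,"spin":0},{"dx":0,"dy":0,"dz":3.3,"spin":0}]
end [ 0.5937 -0.0477  0.3293] -14.0
```

View pics/w2.png

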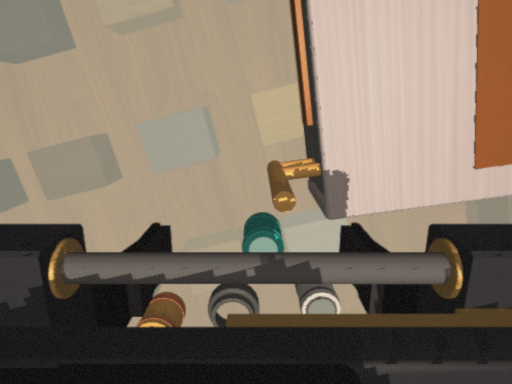

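Post top is at (285,203), 3 px from the prediction. Descend and pinch.

Emit:
{"name": "move_arm", "arguments": {"steps": [{"dx": 0.5, "dy": 1.9, "dz": -0.2, "spin": 0}, {"dx": 0, "dy": 0, "dz": 3.4, "spin": 0}, {"dx": 0, "dy": 0, "dz": 3.4, "spin": 0}, {"dx": 0, "dy": 0, "dz": 3.3, "spin": 0}, {"dx": 0, "dy": 0, "dz": 0.1, "spin": 0}]}}

```text
time: 2.9
ee_pos: [0.593, -0.0485, 0.3257]
eef_rot: [0.788, 0.615, -0.002, -0.002]
ft_force: [-0.1, -0.7, 0.3]
width: 0.0873
grip_force: 0.0
```

Emit:
{"name": "move_arm", "arguments": {"steps": [{"dx": 0, "dy": 0, "dz": 0, "spin": 0}, {"dx": 0, "dy": 0, "dz": 0, "spin": 0}, {"dx": 0, "dy": 0, "dz": 0, "spin": 0}, {"dx": 0, "dy": 0, "dz": 0, "spin": 0}, {"dx": 0, "dy": 0, "dz": 0, "spin": 0}], "claw": 0, "squeeze": 40}}

```text
time: 3.4
ee_pos: [0.5951, -0.0479, 0.3295]
eef_rot: [0.788, 0.615, 0.0, 0.0]
ft_force: [0.1, 0.4, 0.4]
width: 0.0548
grip_force: 0.0
```

```bash
python3 - <<'E'
from h import *
s=telemetry.read_state();p=np.array(s['ee_pos']);print(p,s['width'],s['ft_force'])
H=np.array([.6545,.1714]);d=p[:2]-H;R=np.hypot(*d);a=np.arctan2(d[1],d[0]);print(R,np.degrees(a))
W=[]
for i in range(1,18):
    t=.085*i; W.append((*(H+R*np.array([np.cos(a-t),np.sin(a-t)])),p[2],-14-i*3,.06))
plan(W)
E
```

```text
[ 0.59510457 -0.04791725  0.32946688] 0.05479470275061435 [0.11024918 0.36433098 0.35171992]
0.2272176809604297 -105.1533385040873
[{"dx":0.1,"dy":-1.9,"dz":0,"spin":0.05},{"dx":0.2,"dy":-1.9,"dz":0,"spin":0.05},{"dx":0.3,"dy":-2,"dz":0,"spin":0.06},{"dx":0.3,"dy":-1.9,"dz":0,"spin":0.05},{"dx":0.3,"dy":-1.9,"dz":0,"spin":0.05},{"dx":0.5,"dy":-1.8,"dz":0,"spin":0.05},{"dx":0.5,"dy":-1.9,"dz":0,"spin":0.06},{"dx":0.5,"dy":-1.9,"dz":0,"spin":0.05},{"dx":0.6,"dy":-1.8,"dz":0,"spin":0.05},{"dx":0.7,"dy":-1.8,"dz":0,"spin":0.05},{"dx":0.7,"dy":-1.8,"dz":0,"spin":0.06},{"dx":0.8,"dy":-1.8,"dz":0,"spin":0.05}]
[{"dx":0.9,"dy":-1.7,"dz":0,"spin":0.05},{"dx":0.9,"dy":-1.7,"dz":0,"spin":0.05},{"dx":0.9,"dy":-1.7,"dz":0,"spin":0.05},{"dx":1.1,"dy":-1.6,"dz":0,"spin":0.06},{"dx":1,"dy":-1.6,"dz":0,"spin":0.05}]
end [0.4294 0.2026 0.3295] -65.0
```

Emit:
{"name": "move_arm", "arguments": {"steps": [{"dx": 0, "dy": 0, "dz": 0, "spin": 0}, {"dx": 0, "dy": 0, "dz": 0, "spin": 0}, {"dx": 0, "dy": 0, "dz": 0, "spin": 0}, {"dx": 0, "dy": 0, "dz": 0, "spin": 0}, {"dx": 0, "dy": 0, "dz": 0, "spin": 0}, {"dx": 0, "dy": 0, "dz": 0, "spin": 0}, {"dx": 0, "dy": 0, "dz": 0, "spin": 0}]}}

```text
time: 4.1
ee_pos: [0.5953, -0.048, 0.3288]
eef_rot: [0.788, 0.615, 0.0, 0.0]
ft_force: [5.9, -0.8, -3.7]
width: 0.0151
grip_force: 40.0
```

Emit:
{"name": "move_arm", "arguments": {"steps": [{"dx": 0, "dy": -0.5, "dz": 0, "spin": 0}, {"dx": 0, "dy": -1.0, "dz": 0, "spin": 0.02}, {"dx": 0.1, "dy": -1.0, "dz": 0, "spin": 0.03}]}}

```text
time: 4.4
ee_pos: [0.571, -0.0401, 0.3287]
eef_rot: [0.804, 0.595, 0.001, -0.0]
ft_force: [5.1, 3.1, -2.9]
width: 0.0151
grip_force: 40.0
```

```bash
cat >> h.py <<'E'
H=np.array([.6545,.1714])
def arc(dth,n,dphi=0.,R=None):
    s=telemetry.read_state();p=np.array(s['ee_pos']);Y=Ro.from_quat(s['eef_rot']).as_matrix()[:,1];f=np.degrees(np.arctan2(Y[1],Y[0]))
    d=p[:2]-H;R=R or np.hypot(*d);a=np.arctan2(d[1],d[0]);print('R',R,'ang',np.degrees(a),'phi',f)
    plan([(*(H+R*np.array([np.cos(a-t),np.sin(a-t)])),p[2],f+dphi*(i+1)/n,.06) for i,t in enumerate(np.linspace(0,dth,n+1)[1:])])
E
python3 - <<'E'
from h import *
arc(1.38,16,-48,.2272)
E
```

```text
R 0.2272 ang -111.5451658354465 phi -16.96663201801484
[{"dx":0.3,"dy":-1.9,"dz":0,"spin":0.05},{"dx":0.3,"dy":-2,"dz":0,"spin":0.05},{"dx":0.3,"dy":-1.9,"dz":0,"spin":0.06},{"dx":0.5,"dy":-1.9,"dz":0,"spin":0.05},{"dx":0.5,"dy":-1.9,"dz":0,"spin":0.05},{"dx":0.5,"dy":-1.9,"dz":0,"spin":0.05},{"dx":0.7,"dy":-1.8,"dz":0,"spin":0.06},{"dx":0.7,"dy":-1.9,"dz":0,"spin":0.05},{"dx":0.7,"dy":-1.8,"dz":0,"spin":0.05},{"dx":0.8,"dy":-1.8,"dz":0,"spin":0.05},{"dx":0.9,"dy":-1.7,"dz":0,"spin":0.06},{"dx":0.9,"dy":-1.7,"dz":0,"spin":0.05}]
[{"dx":1,"dy":-1.7,"dz":0,"spin":0.05},{"dx":1.1,"dy":-1.7,"dz":0,"spin":0.05},{"dx":1.1,"dy":-1.6,"dz":0,"spin":0.06},{"dx":1.1,"dy":-1.6,"dz":0,"spin":0.05}]
end [0.4309 0.2133 0.3287] -65.1
```

Emit:
{"name": "move_arm", "arguments": {"steps": [{"dx": 0.3, "dy": -1.9, "dz": 0, "spin": 0.05}, {"dx": 0.3, "dy": -2, "dz": 0, "spin": 0.05}, {"dx": 0.3, "dy": -1.9, "dz": 0, "spin": 0.06}, {"dx": 0.5, "dy": -1.9, "dz": 0, "spin": 0.05}, {"dx": 0.5, "dy": -1.9, "dz": 0, "spin": 0.05}, {"dx": 0.5, "dy": -1.9, "dz": 0, "spin": 0.05}]}}

```text
time: 5.0
ee_pos: [0.4765, 0.0291, 0.3287]
eef_rot: [0.886, 0.463, 0.001, 0.0]
ft_force: [13.4, 8.1, -10.4]
width: 0.0147
grip_force: 40.0
```

Emit:
{"name": "move_arm", "arguments": {"steps": [{"dx": 0.7, "dy": -1.8, "dz": 0, "spin": 0.06}, {"dx": 0.7, "dy": -1.9, "dz": 0, "spin": 0.05}, {"dx": 0.7, "dy": -1.8, "dz": 0, "spin": 0.05}, {"dx": 0.8, "dy": -1.8, "dz": 0, "spin": 0.05}, {"dx": 0.9, "dy": -1.7, "dz": 0, "spin": 0.06}, {"dx": 0.9, "dy": -1.7, "dz": 0, "spin": 0.05}, {"dx": 1, "dy": -1.7, "dz": 0, "spin": 0.05}, {"dx": 1.1, "dy": -1.7, "dz": 0, "spin": 0.05}, {"dx": 1.1, "dy": -1.6, "dz": 0, "spin": 0.06}, {"dx": 1.1, "dy": -1.6, "dz": 0, "spin": 0.05}, {"dx": 0, "dy": 0, "dz": 0, "spin": 0}]}}

```text
time: 6.1
ee_pos: [0.4301, 0.2139, 0.3285]
eef_rot: [0.976, 0.216, -0.0, -0.0]
ft_force: [-0.5, -0.5, 2.0]
width: 0.0153
grip_force: 40.0
```

```bash
python3 - <<'E'
from h import *
s=telemetry.read_state();print(s['ee_pos'],s['joint_positions'])
c=cam('top');b=cam('side')
cv2.imwrite('pics/o1.png',np.hstack([cv2.resize(c['img'][40:290,60:260],(400,500)),cv2.resize(b['img'][90:340,100:300],(400,500))])[:,:,::-1])
E
```

```text
[0.43011038 0.21393043 0.32854639] [ 0.22178667  0.14939934 -0.8251456   1.89441755  0.11991922  1.1485653
 -1.78197559]
```

View pics/o1.png

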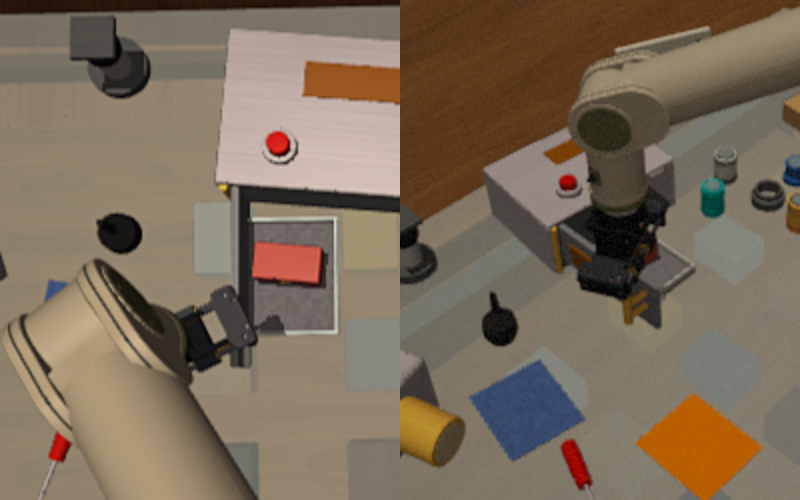

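The door is at about 1.49 rad, with the red case in the tray near crop position (288,263). Release and rise, then measure the case and tray.

Emit:
{"name": "move_arm", "arguments": {"steps": [{"dx": 0, "dy": 0, "dz": 0, "spin": 0}, {"dx": 0, "dy": 0, "dz": 0, "spin": 0}, {"dx": 0, "dy": 0, "dz": 0, "spin": 0}, {"dx": 0, "dy": 0, "dz": 0, "spin": 0}, {"dx": 0, "dy": 0, "dz": -1, "spin": 0}, {"dx": 0, "dy": 0, "dz": -3, "spin": 0}, {"dx": 0, "dy": 0, "dz": -4, "spin": 0}, {"dx": 0, "dy": 0, "dz": -4, "spin": 0}, {"dx": 0, "dy": 0, "dz": -1, "spin": 0}, {"dx": 0, "dy": 0, "dz": 0, "spin": 0}], "claw": 8.7}}

```text
time: 7.2
ee_pos: [0.4307, 0.2128, 0.4607]
eef_rot: [0.976, 0.216, 0.002, 0.0]
ft_force: [0.4, -0.3, -1.2]
width: 0.084
grip_force: 0.0
```

```bash
cat >> h.py <<'E'
def redcase(c,z,lo=(0,110,70),minA=60):
    h=cv2.cvtColor(c['img'],cv2.COLOR_RGB2HSV); M=cv2.inRange(h,lo,(8,255,255))|cv2.inRange(h,(174,)+lo[1:],(180,255,255))
    for k in cv2.findContours(M,0,2)[0]:
        if cv2.contourArea(k)>minA:
            q=cv2.minAreaRect(k); print(q[0],q[1],'corners',[onz(c,*p,z)[:2].round(3).tolist() for p in cv2.boxPoints(q)],'cen',onz(c,*q[0],z).round(4))
E
python3 - <<'E'
from h import *
s=telemetry.read_state();print(s['ee_pos'],s['width'],s['time'])
c=cam('top'); redcase(c,.084); redcase(c,.084,(0,80,200))
cv2.imwrite('pics/o2.png',cv2.resize(c['img'][110:270,150:260],(550,600))[:,:,::-1])
E
```

```text
[0.43073661 0.2127506  0.46069044] 0.08401151339101293 7.2
(203.28140258789062, 170.48251342773438) (34.051212310791016, 18.620512008666992) corners [[0.534, 0.15], [0.586, 0.145], [0.576, 0.05], [0.523, 0.055]] cen [0.5547 0.0998 0.084 ]
(472.62451171875, 135.36416625976562) (20.328622817993164, 24.672344207763672) corners [[0.663, -0.632], [0.664, -0.702], [0.605, -0.7], [0.604, -0.63]] cen [ 0.634 -0.666  0.084]
(198.5, 111.0) (10.0, 11.0) corners [[0.74, 0.126], [0.739, 0.095], [0.71, 0.095], [0.711, 0.126]] cen [0.7253 0.1104 0.084 ]
(203.09222412109375, 170.34738159179688) (32.137325286865234, 16.228153228759766) corners [[0.537, 0.147], [0.583, 0.143], [0.573, 0.053], [0.528, 0.058]] cen [0.5551 0.1004 0.084 ]
(197.9000244140625, 110.30000305175781) (10.28591251373291, 9.391485214233398) corners [[0.735, 0.13], [0.747, 0.106], [0.72, 0.094], [0.708, 0.118]] cen [0.7273 0.112  0.084 ]
```

View pics/o2.png

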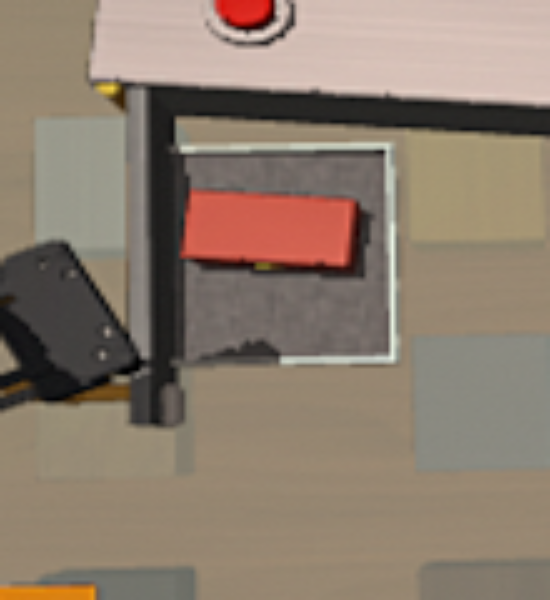

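The case stands free in the tray, its centre at (0.555,0.100) and its short axis at about -6°. Now I hover above it and check.

```bash
python3 - <<'E'
from h import *
plan([(.52,.13,.44,-30),(.555,.1,.40,-6)])
c=cam('top')
for n,u,v in (('RT',395,145),('RB',397,360),('LT',178,150)): print(n,onz(c,150+u/5,110+v/5,.046).round(4))
E
```

```text
[{"dx":0.9,"dy":2.2,"dz":0.4,"spin":-0.12},{"dx":0.7,"dy":2.4,"dz":0.4,"spin":-0.12},{"dx":0.4,"dy":2.4,"dz":0.4,"spin":-0.12},{"dx":0,"dy":2.4,"dz":0.3,"spin":-0.13},{"dx":-0.2,"dy":2.4,"dz":0.4,"spin":-0.12},{"dx":-0.3,"dy":1.5,"dz":1.3,"spin":-0.14},{"dx":-0.5,"dy":1.5,"dz":1.3,"spin":-0.14},{"dx":-0.7,"dy":1.4,"dz":1.4,"spin":-0.14}]
end [0.5553 0.1    0.4   ] -6.0
RT [0.6512 0.0282 0.046 ]
RB [0.5248 0.03   0.046 ]
LT [0.6516 0.1547 0.046 ]
```

Emit:
{"name": "move_arm", "arguments": {"steps": [{"dx": 0.9, "dy": 2.2, "dz": 0.4, "spin": -0.12}, {"dx": 0.7, "dy": 2.4, "dz": 0.4, "spin": -0.12}, {"dx": 0.4, "dy": 2.4, "dz": 0.4, "spin": -0.12}, {"dx": 0, "dy": 2.4, "dz": 0.3, "spin": -0.13}, {"dx": -0.2, "dy": 2.4, "dz": 0.4, "spin": -0.12}, {"dx": -0.3, "dy": 1.5, "dz": 1.3, "spin": -0.14}, {"dx": -0.5, "dy": 1.5, "dz": 1.3, "spin": -0.14}, {"dx": -0.7, "dy": 1.4, "dz": 1.4, "spin": -0.14}, {"dx": 0, "dy": 0, "dz": 0, "spin": 0}, {"dx": 0, "dy": 0, "dz": 0, "spin": 0}]}}

```text
time: 8.3
ee_pos: [0.5549, 0.1003, 0.3988]
eef_rot: [0.745, 0.668, -0.001, -0.001]
ft_force: [0.2, 0.1, 0.5]
width: 0.0872
grip_force: 0.0
```

```bash
python3 - <<'E'
from h import *
c=cam('top')
for n,u,v in (('RT',395,147),('RB',397,360),('LT',178,150)): print(n,onz(c,150+u/5,110+v/3.75,.046).round(4))
w=cam('wrist','w3'); redcase(w,.084,minA=300)
s=telemetry.read_state();print(s['ee_pos'])
plan([(.555,.1,.3,-6),(.555,.1,.241,-6,.02)])
E
```

```text
RT [0.621  0.0289 0.046 ]
RB [0.4553 0.0316 0.046 ]
LT [0.6221 0.1551 0.046 ]
(462.6000671386719, 176.30003356933594) (51.429561614990234, 44.72135925292969) corners [[0.711, 0.084], [0.727, 0.118], [0.769, 0.093], [0.753, 0.057]] cen [0.7398 0.0883 0.084 ]
(255.0, 180.5) (103.0, 58.0) corners [[0.534, 0.152], [0.584, 0.147], [0.576, 0.052], [0.522, 0.058]] cen [0.5546 0.1042 0.084 ]
[0.55475603 0.10100258 0.40011536]
[{"dx":0,"dy":0,"dz":3.3,"spin":0},{"dx":0,"dy":0,"dz":3.4,"spin":0},{"dx":-0.1,"dy":0,"dz":3.3,"spin":0},{"dx":0,"dy":0,"dz":2,"spin":0},{"dx":0,"dy":0,"dz":2,"spin":0},{"dx":0,"dy":0,"dz":1.9,"spin":0}]
end [0.5546 0.1    0.2411] -6.1
```

View pics/w3.png

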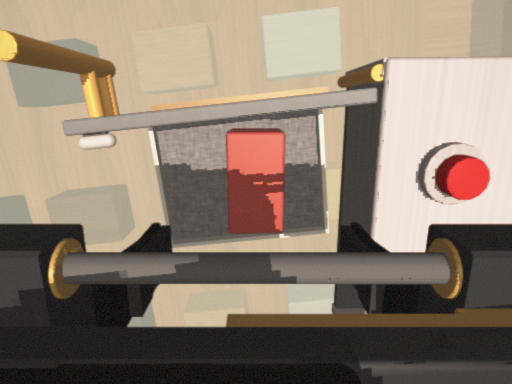

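The case is at (255,180) between the fingers, and the tray centre is about (0.538,0.096). Descend and grip.

Emit:
{"name": "move_arm", "arguments": {"steps": [{"dx": 0, "dy": 0, "dz": 3.3, "spin": 0}, {"dx": 0, "dy": 0, "dz": 3.4, "spin": 0}, {"dx": 0, "dy": 0, "dz": 3.3, "spin": 0}, {"dx": 0, "dy": 0, "dz": 2, "spin": 0}, {"dx": 0, "dy": 0, "dz": 2, "spin": 0}, {"dx": 0, "dy": 0, "dz": 1.9, "spin": 0}, {"dx": 0, "dy": 0, "dz": 0, "spin": 0}]}}

```text
time: 9.1
ee_pos: [0.5542, 0.1004, 0.2393]
eef_rot: [0.744, 0.669, -0.001, -0.001]
ft_force: [-0.5, -0.5, 0.5]
width: 0.0872
grip_force: 0.0
```

Emit:
{"name": "move_arm", "arguments": {"steps": [{"dx": 0, "dy": 0, "dz": 0, "spin": 0}, {"dx": 0, "dy": 0, "dz": 0, "spin": 0}, {"dx": 0, "dy": 0, "dz": 0, "spin": 0}, {"dx": 0, "dy": 0, "dz": 0, "spin": 0}, {"dx": 0, "dy": 0, "dz": 0, "spin": 0}, {"dx": 0, "dy": 0, "dz": 0, "spin": 0}, {"dx": 0, "dy": 0, "dz": 0, "spin": 0}, {"dx": 0, "dy": 0, "dz": 0, "spin": 0}], "claw": 0, "squeeze": 20}}

```text
time: 9.9
ee_pos: [0.5554, 0.1, 0.241]
eef_rot: [0.743, 0.669, 0.0, 0.0]
ft_force: [-2.8, -1.4, 5.8]
width: 0.0518
grip_force: 20.0
```

```bash
python3 - <<'E'
from h import *
s=telemetry.read_state();x,y,z=s['ee_pos'];print(x,y,z,s['width'])
plan([(x,y,.3,-6,.02),(x-.01,y,.43,-6),(.4645,.418,.43,10),(.4645,.418,.26,10),(.4645,.418,z-.029,10,.015)])
E
```

```text
0.5553800027167413 0.10001262459784686 0.24102219263686597 0.05175996287917034
[{"dx":0,"dy":0,"dz":-2,"spin":0},{"dx":0,"dy":0,"dz":-1.9,"spin":0},{"dx":0,"dy":0,"dz":-2,"spin":0},{"dx":0,"dy":-0.2,"dz":-3.2,"spin":0},{"dx":0,"dy":-0.3,"dz":-3.3,"spin":0},{"dx":-0.1,"dy":-0.2,"dz":-3.2,"spin":0},{"dx":0,"dy":-0.3,"dz":-3.3,"spin":0},{"dx":3.4,"dy":-1.3,"dz":0,"spin":-0.03},{"dx":3.5,"dy":-1.2,"dz":0,"spin":-0.03},{"dx":3.5,"dy":-1,"dz":0,"spin":-0.03},{"dx":3.5,"dy":-0.9,"dz":0,"spin":-0.03},{"dx":3.5,"dy":-0.9,"dz":0,"spin":-0.03}]
[{"dx":3.6,"dy":-0.7,"dz":0,"spin":-0.03},{"dx":3.6,"dy":-0.6,"dz":0,"spin":-0.03},{"dx":3.6,"dy":-0.5,"dz":0,"spin":-0.03},{"dx":3.6,"dy":-0.5,"dz":0,"spin":-0.04},{"dx":0,"dy":0,"dz":3.4,"spin":0},{"dx":0,"dy":0,"dz":3.4,"spin":0},{"dx":0,"dy":0,"dz":3.4,"spin":0},{"dx":0,"dy":0,"dz":3.4,"spin":0},{"dx":0,"dy":0,"dz":3.4,"spin":0},{"dx":0,"dy":0,"dz":1.2,"spin":0},{"dx":0,"dy":0,"dz":1.2,"spin":0},{"dx":0,"dy":0,"dz":1.2,"spin":0}]
[{"dx":0,"dy":0,"dz":1.2,"spin":0}]
end [0.4644 0.4178 0.212 ] 10.0
```

Emit:
{"name": "move_arm", "arguments": {"steps": [{"dx": 0, "dy": 0, "dz": -2, "spin": 0}, {"dx": 0, "dy": 0, "dz": -1.9, "spin": 0}, {"dx": 0, "dy": 0, "dz": -2, "spin": 0}, {"dx": 0, "dy": -0.2, "dz": -3.2, "spin": 0}, {"dx": 0, "dy": -0.3, "dz": -3.3, "spin": 0}, {"dx": -0.1, "dy": -0.2, "dz": -3.2, "spin": 0}, {"dx": 0, "dy": -0.3, "dz": -3.3, "spin": 0}, {"dx": 3.4, "dy": -1.3, "dz": 0, "spin": -0.03}, {"dx": 3.5, "dy": -1.2, "dz": 0, "spin": -0.03}, {"dx": 3.5, "dy": -1, "dz": 0, "spin": -0.03}, {"dx": 3.5, "dy": -0.9, "dz": 0, "spin": -0.03}, {"dx": 3.5, "dy": -0.9, "dz": 0, "spin": -0.03}]}}

```text
time: 11.1
ee_pos: [0.4997, 0.2776, 0.4293]
eef_rot: [0.691, 0.723, -0.0, 0.0]
ft_force: [0.4, -0.0, -2.4]
width: 0.0518
grip_force: 20.0
```

Emit:
{"name": "move_arm", "arguments": {"steps": [{"dx": 3.6, "dy": -0.7, "dz": 0, "spin": -0.03}, {"dx": 3.6, "dy": -0.6, "dz": 0, "spin": -0.03}, {"dx": 3.6, "dy": -0.5, "dz": 0, "spin": -0.03}, {"dx": 3.6, "dy": -0.5, "dz": 0, "spin": -0.04}, {"dx": 0, "dy": 0, "dz": 3.4, "spin": 0}, {"dx": 0, "dy": 0, "dz": 3.4, "spin": 0}, {"dx": 0, "dy": 0, "dz": 3.4, "spin": 0}, {"dx": 0, "dy": 0, "dz": 3.4, "spin": 0}, {"dx": 0, "dy": 0, "dz": 2.4, "spin": 0}, {"dx": 0, "dy": 0, "dz": 0, "spin": 0}, {"dx": 0, "dy": 0, "dz": 0, "spin": 0}]}}

```text
time: 12.2
ee_pos: [0.4644, 0.4179, 0.2701]
eef_rot: [0.643, 0.766, -0.0, -0.0]
ft_force: [0.6, 0.2, -0.8]
width: 0.052
grip_force: 20.0
```

```bash
python3 - <<'E'
from h import *
s=telemetry.read_state();x,y,z=s['ee_pos'];print(x,y,z,s['width'],s['joint_positions'])
c=cam('side');print('case bottom/mat in side:',proj(c,[.4645,.418,.003]))
cv2.imwrite('pics/p1.png',cv2.resize(c['img'][200:340,100:240],(560,560))[:,:,::-1])
plan([(.4645,.418,.26,10),(.4645,.418,.212,10,.015)])
E
```

```text
0.46437857470072097 0.417907417984479 0.2700524854462764 0.051951048250605744 [-0.16418574  0.59288889 -0.86698647  1.57896332  0.47543283  1.19374172
 -0.95037824]
case bottom/mat in side: [161.48367947 292.82015547]
[{"dx":0,"dy":0,"dz":1.1,"spin":0},{"dx":0,"dy":0,"dz":1.2,"spin":0},{"dx":0,"dy":0,"dz":1.2,"spin":0},{"dx":0,"dy":0,"dz":1.2,"spin":0},{"dx":0,"dy":0,"dz":1.2,"spin":0}]
end [0.4645 0.4182 0.212 ] 10.0
```

View pics/p1.png

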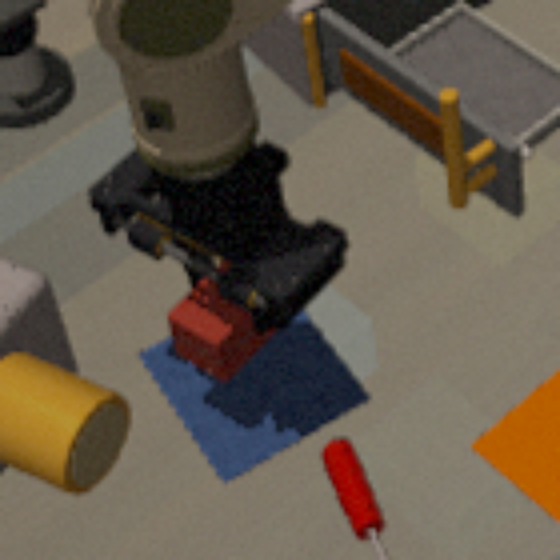

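The case hangs level above the mat and the tray is empty. I lower it, release and rise.

Emit:
{"name": "move_arm", "arguments": {"steps": [{"dx": 0, "dy": 0, "dz": 1.1, "spin": 0}, {"dx": 0, "dy": 0, "dz": 1.2, "spin": 0}, {"dx": 0, "dy": 0, "dz": 1.2, "spin": 0}, {"dx": 0, "dy": 0, "dz": 1.2, "spin": 0}, {"dx": 0, "dy": 0, "dz": 1.2, "spin": 0}, {"dx": 0, "dy": 0, "dz": 0, "spin": 0}]}}

```text
time: 12.85
ee_pos: [0.4642, 0.4177, 0.2092]
eef_rot: [0.643, 0.766, -0.001, -0.0]
ft_force: [0.6, -1.1, -2.0]
width: 0.0518
grip_force: 20.0
```

Emit:
{"name": "move_arm", "arguments": {"steps": [{"dx": 0, "dy": 0, "dz": 0, "spin": 0}, {"dx": 0, "dy": 0, "dz": 0, "spin": 0}, {"dx": 0, "dy": 0, "dz": 0, "spin": 0}, {"dx": 0, "dy": 0, "dz": 0, "spin": 0}, {"dx": 0, "dy": 0, "dz": 0, "spin": 0}, {"dx": 0, "dy": 0, "dz": -2, "spin": 0}, {"dx": 0, "dy": 0, "dz": -3, "spin": 0}, {"dx": 0, "dy": 0, "dz": -4, "spin": 0}, {"dx": 0, "dy": 0, "dz": -4, "spin": 0}, {"dx": 0, "dy": 0, "dz": -4, "spin": 0}, {"dx": 0, "dy": 0, "dz": -4, "spin": 0}], "claw": 8.7}}

```text
time: 13.95
ee_pos: [0.464, 0.4176, 0.4226]
eef_rot: [0.643, 0.766, 0.0, 0.0]
ft_force: [0.2, -0.1, -0.7]
width: 0.0866
grip_force: 0.0
```

```bash
cat >> h.py <<'E'
def ring(c,lo,hi,z,win,minA=40):
    "centre of the coloured blob in a world-window projected at z"
    h=cv2.cvtColor(c['img'],cv2.COLOR_RGB2HSV);M=cv2.inRange(h,lo,hi)
    for k in cv2.findContours(M,0,2)[0]:
        if cv2.contourArea(k)>minA:
            (u,v),ra=cv2.minEnclosingCircle(k);P=onz(c,u,v,z)
            if win[0]<P[0]<win[1] and win[2]<P[1]<win[3]: print(round(u),round(v),round(ra,1),P.round(4))
E
python3 - <<'E'
from h import *
c=cam('top'); A=c['img']
redcase(c,.053,minA=100)
print('brass');ring(c,(10,110,60),(32,255,255),.06,(.2,.75,-.45,-.08),20)
cv2.imwrite('pics/t3.png',cv2.resize(A[:,:420],(656,600))[:,:,::-1])
s=telemetry.read_state();print(s['time'],s['ee_pos'])
plan([(.35,.12,.42,-10),(.36,-.211,.42,-30,.045)])
E
```

```text
(93.92308044433594, 206.61537170410156) (18.04268455505371, 32.947513580322266) corners [[0.482, 0.468], [0.498, 0.376], [0.447, 0.366], [0.431, 0.457]] cen [0.4643 0.4168 0.053 ]
(472.5, 135.0) (20.0, 25.0) corners [[0.673, -0.649], [0.671, -0.723], [0.612, -0.718], [0.614, -0.645]] cen [ 0.6421 -0.6835  0.053 ]
brass
314 220 10.2 [ 0.4091 -0.2089  0.06  ]
14.0 [0.46413501 0.41868189 0.42964433]
[{"dx":-3.4,"dy":-2.1,"dz":0.1,"spin":0.04},{"dx":-3.5,"dy":-1.9,"dz":0.1,"spin":0.04},{"dx":-3.6,"dy":-1.8,"dz":0.1,"spin":0.04},{"dx":-3.7,"dy":-1.6,"dz":0.1,"spin":0.05},{"dx":-3.7,"dy":-1.4,"dz":0.1,"spin":0.04},{"dx":-3.8,"dy":-1.3,"dz":0.2,"spin":0.05},{"dx":-3.8,"dy":-1.1,"dz":0.1,"spin":0.04},{"dx":-3.9,"dy":-1,"dz":0.2,"spin":0.05},{"dx":-4.1,"dy":0.8,"dz":0,"spin":0.04},{"dx":-4,"dy":1,"dz":0,"spin":0.04},{"dx":-4,"dy":1.2,"dz":0,"spin":0.04},{"dx":-3.9,"dy":1.3,"dz":0,"spin":0.05}]
[{"dx":-3.8,"dy":1.5,"dz":0,"spin":0.04},{"dx":-3.8,"dy":1.7,"dz":0,"spin":0.05},{"dx":-3.7,"dy":1.9,"dz":0,"spin":0.04},{"dx":-3.6,"dy":2,"dz":0,"spin":0.05}]
end [ 0.36   -0.211   0.4196] -30.1
```

View pics/t3.png

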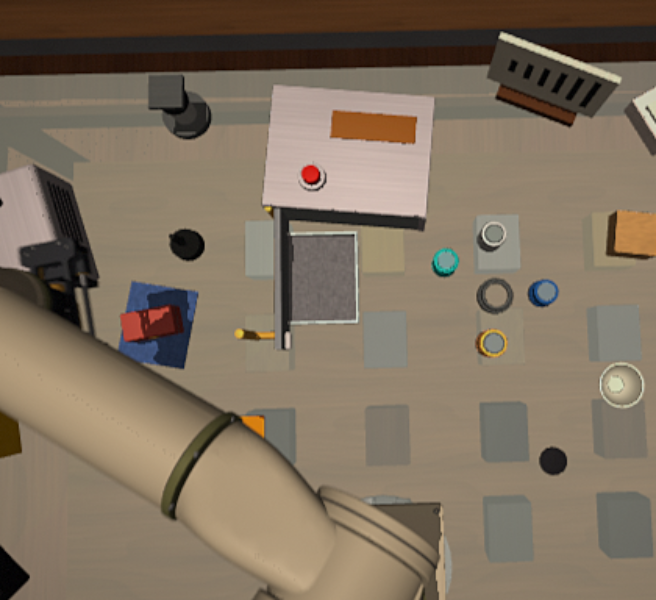

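The case lies on the mat, centred at (0.464,0.417) against the mat's (0.4645,0.418). Next is the brass lens.

```bash
python3 - <<'E'
from h import *
plan([(.42,.12,.43,-20,.045),(.39,-.19,.42,-60,.045)])
E
```

```text
[{"dx":-4.1,"dy":-1.4,"dz":0,"spin":0.07},{"dx":-4.2,"dy":-1.1,"dz":0,"spin":0.08},{"dx":-4.2,"dy":-0.7,"dz":0,"spin":0.07},{"dx":-4.3,"dy":-0.4,"dz":0,"spin":0.08},{"dx":-4.3,"dy":-0.1,"dz":0,"spin":0.07},{"dx":-4.3,"dy":0.2,"dz":0,"spin":0.08},{"dx":-4.3,"dy":0.6,"dz":0,"spin":0.07},{"dx":-4.3,"dy":1.1,"dz":0.1,"spin":0.1},{"dx":-4.2,"dy":1.5,"dz":0.1,"spin":0.1},{"dx":-4,"dy":1.9,"dz":0.2,"spin":0.1},{"dx":-3.8,"dy":2.3,"dz":0.1,"spin":0.1},{"dx":-3.5,"dy":2.7,"dz":0.2,"spin":0.1}]
[{"dx":-3.3,"dy":3,"dz":0.1,"spin":0.1},{"dx":-3,"dy":3.4,"dz":0.2,"spin":0.1}]
end [ 0.3897 -0.1904  0.4196] -59.9
```

Emit:
{"name": "move_arm", "arguments": {"steps": [{"dx": -4.1, "dy": -1.4, "dz": 0, "spin": 0.07}, {"dx": -4.2, "dy": -1.1, "dz": 0, "spin": 0.08}, {"dx": -4.2, "dy": -0.7, "dz": 0, "spin": 0.07}, {"dx": -4.3, "dy": -0.4, "dz": 0, "spin": 0.08}, {"dx": -4.3, "dy": -0.1, "dz": 0, "spin": 0.07}, {"dx": -4.3, "dy": 0.2, "dz": 0, "spin": 0.08}, {"dx": -4.3, "dy": 0.6, "dz": 0, "spin": 0.07}, {"dx": -4.3, "dy": 1.1, "dz": 0.1, "spin": 0.1}, {"dx": -4.2, "dy": 1.5, "dz": 0.1, "spin": 0.1}, {"dx": -4, "dy": 1.9, "dz": 0.2, "spin": 0.1}, {"dx": -3.8, "dy": 2.3, "dz": 0.1, "spin": 0.1}, {"dx": -3.5, "dy": 2.7, "dz": 0.2, "spin": 0.1}]}}

```text
time: 15.2
ee_pos: [0.3984, -0.1034, 0.414]
eef_rot: [0.936, 0.353, 0.0, 0.001]
ft_force: [1.6, -0.7, -0.3]
width: 0.0873
grip_force: 0.0
```

Emit:
{"name": "move_arm", "arguments": {"steps": [{"dx": -3.3, "dy": 3, "dz": 0.1, "spin": 0.1}, {"dx": -3, "dy": 3.4, "dz": 0.2, "spin": 0.1}, {"dx": 0, "dy": 0, "dz": 0, "spin": 0}, {"dx": 0, "dy": 0, "dz": 0, "spin": 0}], "claw": 7.5}}

```text
time: 15.6
ee_pos: [0.3897, -0.1919, 0.4105]
eef_rot: [0.966, 0.259, -0.0, -0.0]
ft_force: [-0.3, 0.7, 1.4]
width: 0.0755
grip_force: 0.0
```

```bash
python3 - <<'E'
from h import *
w=cam('wrist','w4');s=telemetry.read_state();print(s['time'],s['ee_pos'],s['joint_positions'])
print('brass');ring(w,(8,110,60),(32,255,255),.06,(.2,.75,-.45,-.08),200)
c=cam('top');print('top');ring(c,(10,110,60),(32,255,255),.06,(.2,.75,-.45,-.08),20)
print(proj(w,[.409,-.211,.068]))
E
```

```text
15.65 [ 0.38999798 -0.19083236  0.4106545 ] [ 0.8016837  -0.07758807 -0.42474582  1.9014202  -0.03332423  1.31104965
 -0.65752226]
brass
356 318 155.7 [ 0.3053 -0.3705  0.06  ]
424 268 30.7 [ 0.3926 -0.3991  0.06  ]
88 268 30.3 [ 0.2106 -0.0858  0.06  ]
282 166 28.3 [ 0.4114 -0.2097  0.06  ]
top
310 214 6.5 [ 0.4236 -0.1991  0.06  ]
[282.71593967 170.24906413]
```

View pics/w4.png

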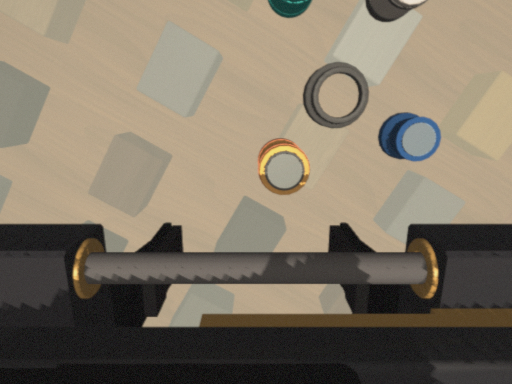

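The brass lens top is at (285,170), 2 px from the prediction. Grasp it.

```bash
python3 - <<'E'
from h import *
plan([(.41,-.211,.36,-60,.03),(.41,-.211,.26,-60),(.41,-.211,.211,-60,.02)])
E
```

```text
[{"dx":0.3,"dy":1.4,"dz":2.5,"spin":0},{"dx":0.4,"dy":1.4,"dz":2.6,"spin":0},{"dx":0,"dy":0,"dz":3.3,"spin":0},{"dx":0,"dy":0,"dz":3.3,"spin":0},{"dx":0,"dy":0,"dz":3.4,"spin":0},{"dx":0,"dy":0,"dz":1.6,"spin":0},{"dx":0,"dy":0,"dz":1.6,"spin":0},{"dx":0,"dy":0,"dz":1.7,"spin":0}]
end [ 0.4103 -0.211   0.2108] -59.8
```

Emit:
{"name": "move_arm", "arguments": {"steps": [{"dx": 0.3, "dy": 1.4, "dz": 2.5, "spin": 0}, {"dx": 0.4, "dy": 1.4, "dz": 2.6, "spin": 0}, {"dx": 0, "dy": 0, "dz": 3.3, "spin": 0}, {"dx": 0, "dy": 0, "dz": 3.3, "spin": 0}, {"dx": 0, "dy": 0, "dz": 3.4, "spin": 0}, {"dx": 0, "dy": 0, "dz": 1.6, "spin": 0}, {"dx": 0, "dy": 0, "dz": 1.6, "spin": 0}, {"dx": 0, "dy": 0, "dz": 1.7, "spin": 0}, {"dx": 0, "dy": 0, "dz": 0, "spin": 0}]}}

```text
time: 16.6
ee_pos: [0.4097, -0.2105, 0.2093]
eef_rot: [0.965, 0.261, -0.001, -0.001]
ft_force: [0.4, -0.2, 0.1]
width: 0.075
grip_force: 0.0
```

Emit:
{"name": "move_arm", "arguments": {"steps": [{"dx": 0, "dy": 0, "dz": 0, "spin": 0}, {"dx": 0, "dy": 0, "dz": 0, "spin": 0}, {"dx": 0, "dy": 0, "dz": 0, "spin": 0}, {"dx": 0, "dy": 0, "dz": 0, "spin": 0}, {"dx": 0, "dy": 0, "dz": 0, "spin": 0}, {"dx": 0, "dy": 0, "dz": 0, "spin": 0}], "claw": 0, "squeeze": 30}}

```text
time: 17.2
ee_pos: [0.4103, -0.2122, 0.2114]
eef_rot: [0.966, 0.26, 0.0, 0.0]
ft_force: [-0.7, 0.6, 6.1]
width: 0.0494
grip_force: 30.0
```

```bash
python3 - <<'E'
from h import *
s=telemetry.read_state();x,y,z=s['ee_pos'];print(x,y,z,s['width'],s['grip_force'])
plan([(x,y,z+.06,-60,.02),(x,y,.38,-60),(.565,.066,.38,0,.035),(.568,.066,.3,0),(.568,.066,z+.036,0,.015)])
E
```

```text
0.4102721957138428 -0.21217799222200032 0.2113631295651782 0.04938654995159709 30.000246413983405
[{"dx":0,"dy":0,"dz":-2,"spin":0},{"dx":0,"dy":0,"dz":-2,"spin":0},{"dx":0,"dy":0,"dz":-2,"spin":0},{"dx":0,"dy":0,"dz":-3.6,"spin":0},{"dx":0,"dy":0,"dz":-3.6,"spin":0},{"dx":0,"dy":0,"dz":-3.7,"spin":0},{"dx":2.7,"dy":-1.6,"dz":0,"spin":-0.1},{"dx":2.9,"dy":-1.4,"dz":0,"spin":-0.11},{"dx":3,"dy":-1,"dz":0,"spin":-0.1},{"dx":3.1,"dy":-0.7,"dz":0,"spin":-0.11},{"dx":3.2,"dy":-0.4,"dz":0,"spin":-0.1},{"dx":3.2,"dy":-0.1,"dz":0,"spin":-0.11}]
[{"dx":3.2,"dy":0.3,"dz":0,"spin":-0.1},{"dx":3.1,"dy":0.6,"dz":0,"spin":-0.11},{"dx":3,"dy":1,"dz":0,"spin":-0.1},{"dx":2.9,"dy":1.2,"dz":0,"spin":-0.11},{"dx":0,"dy":0.2,"dz":4,"spin":0},{"dx":0,"dy":0.1,"dz":4,"spin":0},{"dx":0,"dy":0,"dz":1.3,"spin":0},{"dx":0,"dy":0,"dz":1.3,"spin":0},{"dx":0,"dy":0,"dz":1.4,"spin":0},{"dx":0,"dy":0,"dz":1.3,"spin":0}]
end [0.5675 0.0659 0.2474] 0.3
```

Emit:
{"name": "move_arm", "arguments": {"steps": [{"dx": 0, "dy": 0, "dz": -2, "spin": 0}, {"dx": 0, "dy": 0, "dz": -2, "spin": 0}, {"dx": 0, "dy": 0, "dz": -2, "spin": 0}, {"dx": 0, "dy": 0, "dz": -3.6, "spin": 0}, {"dx": 0, "dy": 0, "dz": -3.6, "spin": 0}, {"dx": 0, "dy": 0, "dz": -3.7, "spin": 0}, {"dx": 2.7, "dy": -1.6, "dz": 0, "spin": -0.1}, {"dx": 2.9, "dy": -1.4, "dz": 0, "spin": -0.11}, {"dx": 3, "dy": -1, "dz": 0, "spin": -0.1}, {"dx": 3.1, "dy": -0.7, "dz": 0, "spin": -0.11}, {"dx": 3.2, "dy": -0.4, "dz": 0, "spin": -0.1}, {"dx": 3.2, "dy": -0.1, "dz": 0, "spin": -0.11}]}}

```text
time: 18.4
ee_pos: [0.5025, -0.0434, 0.3791]
eef_rot: [0.837, 0.548, -0.001, -0.0]
ft_force: [1.2, -0.9, -3.6]
width: 0.0496
grip_force: 30.0
```

Emit:
{"name": "move_arm", "arguments": {"steps": [{"dx": 3.2, "dy": 0.3, "dz": 0, "spin": -0.1}, {"dx": 3.1, "dy": 0.6, "dz": 0, "spin": -0.11}, {"dx": 3, "dy": 1, "dz": 0, "spin": -0.1}, {"dx": 2.9, "dy": 1.2, "dz": 0, "spin": -0.11}, {"dx": 0, "dy": 0, "dz": 0, "spin": 0}, {"dx": 0, "dy": 0, "dz": 0, "spin": 0}, {"dx": 0, "dy": 0, "dz": 0, "spin": 0}]}}

```text
time: 19.1
ee_pos: [0.564, 0.0651, 0.3791]
eef_rot: [0.706, 0.708, -0.001, -0.0]
ft_force: [0.1, -0.1, -4.3]
width: 0.0496
grip_force: 30.0
```

```bash
python3 - <<'E'
from h import *
s=telemetry.read_state();print(s['ee_pos'],s['width'],s['grip_force'])
plan([(.568,.066,.3,0),(.568,.066,.248,0,.015)])
E
```

```text
[0.56398473 0.06505452 0.37913687] 0.0495828804697906 29.999543535523117
[{"dx":0,"dy":0.2,"dz":4,"spin":0},{"dx":0.1,"dy":0.2,"dz":3.9,"spin":0},{"dx":0,"dy":0,"dz":1.3,"spin":0},{"dx":0,"dy":0,"dz":1.3,"spin":0},{"dx":0,"dy":0,"dz":1.3,"spin":0},{"dx":0,"dy":0,"dz":1.3,"spin":0}]
end [0.568  0.0661 0.2481] 0.2
```

Emit:
{"name": "move_arm", "arguments": {"steps": [{"dx": 0, "dy": 0.2, "dz": 4, "spin": 0}, {"dx": 0.1, "dy": 0.2, "dz": 3.9, "spin": 0}, {"dx": 0, "dy": 0, "dz": 1.3, "spin": 0}, {"dx": 0, "dy": 0, "dz": 1.3, "spin": 0}, {"dx": 0, "dy": 0, "dz": 1.3, "spin": 0}, {"dx": 0, "dy": 0, "dz": 1.4, "spin": 0}, {"dx": 0, "dy": 0, "dz": 0, "spin": 0}, {"dx": 0, "dy": 0, "dz": 0, "spin": 0}]}}

```text
time: 19.9
ee_pos: [0.5684, 0.0671, 0.2481]
eef_rot: [0.705, 0.709, 0.0, 0.0]
ft_force: [0.3, -0.3, -4.4]
width: 0.0494
grip_force: 30.0
```

Emit:
{"name": "move_arm", "arguments": {"steps": [{"dx": 0, "dy": 0, "dz": 0, "spin": 0}, {"dx": 0, "dy": 0, "dz": 0, "spin": 0}, {"dx": 0, "dy": 0, "dz": 0, "spin": 0}, {"dx": 0, "dy": 0, "dz": -1.5, "spin": 0}, {"dx": 0, "dy": 0, "dz": -2.5, "spin": 0}, {"dx": 0, "dy": 0, "dz": -3.5, "spin": 0}, {"dx": 0, "dy": 0, "dz": -3.5, "spin": 0}, {"dx": 0, "dy": 0, "dz": -3.5, "spin": 0}, {"dx": 0, "dy": 0, "dz": 0, "spin": 0}], "claw": 6.5}}

```text
time: 20.8
ee_pos: [0.5689, 0.068, 0.3992]
eef_rot: [0.705, 0.709, 0.003, 0.003]
ft_force: [0.6, -0.1, 0.1]
width: 0.0649
grip_force: 0.0
```

```bash
python3 - <<'E'
from h import *
s=telemetry.read_state();print(s['time'],s['ee_pos'],s['width'])
c=cam('top');w=cam('wrist')
a=cv2.resize(c['img'][120:250,150:350],(600,390)); cv2.imwrite('pics/q1.png',np.vstack([a[:300],cv2.resize(w['img'][:260],(600,300))])[:,:,::-1])
print(proj(w,[.568,.066,.102]))
plan([(.56,-.1,.41,-30,.045),(.59,-.21,.41,-60,.045)])
E
```

```text
20.8 [0.56893293 0.06796859 0.39916474] 0.06487029615566696
[252.57721533 191.66093266]
[{"dx":-4.2,"dy":-0.2,"dz":-0.4,"spin":0.13},{"dx":-4.2,"dy":0.3,"dz":-0.4,"spin":0.13},{"dx":-4.1,"dy":0.8,"dz":-0.4,"spin":0.13},{"dx":-3.9,"dy":1.4,"dz":-0.4,"spin":0.14},{"dx":-2,"dy":2,"dz":0,"spin":0.13},{"dx":-1.7,"dy":2.3,"dz":0,"spin":0.13},{"dx":-1.4,"dy":2.5,"dz":0,"spin":0.13},{"dx":-1.1,"dy":2.6,"dz":0,"spin":0.13}]
end [ 0.59   -0.2096  0.4104] -59.9
```

View pics/q1.png

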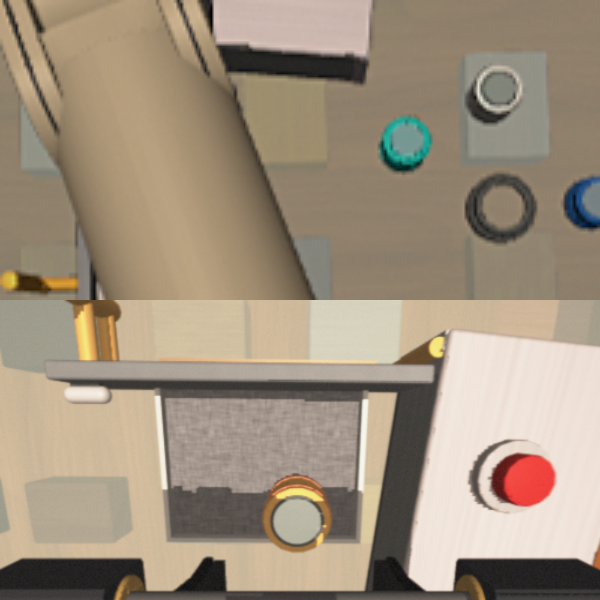

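Brass stands in the tray at (297,520) of the composite, and chrome hasn't moved. On to chrome.

Emit:
{"name": "move_arm", "arguments": {"steps": [{"dx": -4.2, "dy": -0.2, "dz": -0.4, "spin": 0.13}, {"dx": -4.2, "dy": 0.3, "dz": -0.4, "spin": 0.13}, {"dx": -4.1, "dy": 0.8, "dz": -0.4, "spin": 0.13}, {"dx": -3.9, "dy": 1.4, "dz": -0.4, "spin": 0.14}, {"dx": -2, "dy": 2, "dz": 0, "spin": 0.13}, {"dx": -1.7, "dy": 2.3, "dz": 0, "spin": 0.13}, {"dx": -1.4, "dy": 2.5, "dz": 0, "spin": 0.13}, {"dx": -1.1, "dy": 2.6, "dz": 0, "spin": 0.13}, {"dx": 0, "dy": 0, "dz": 0, "spin": 0}, {"dx": 0, "dy": 0, "dz": 0, "spin": 0}], "claw": 7.5}}

```text
time: 21.9
ee_pos: [0.5898, -0.21, 0.4077]
eef_rot: [0.966, 0.26, -0.001, -0.001]
ft_force: [0.3, 1.8, -0.1]
width: 0.0751
grip_force: 0.0
```

```bash
python3 - <<'E'
from h import *
w=cam('wrist','w5');s=telemetry.read_state();print(s['time'],s['ee_pos'])
print(proj(w,[.611,-.22,.066]),proj(w,[.62,-.22,.066]))
g=cv2.medianBlur(cv2.cvtColor(w['img'],cv2.COLOR_RGB2GRAY),5)[:225]
print([(x.round(1),onz(w,x[0],x[1],.066).round(4)) for x in (lambda q:[] if q is None else q[0])(cv2.HoughCircles(g,3,1,30,param1=100,param2=25,minRadius=15,maxRadius=35))])
plan([(.611,-.22,.36,-60,.03),(.611,-.22,.26,-60),(.611,-.22,.211,-60,.02)])
E
```

```text
21.95 [ 0.58990671 -0.20896305  0.40805911]
[276.21307862 163.81582631] [281.06318027 155.80691007]
[(array([276.5, 165.5,  22.5], dtype=float32), array([ 0.6097, -0.2211,  0.066 ])), (array([183.5, 153.5,  21.8], dtype=float32), array([ 0.5748, -0.138 ,  0.066 ]))]
[{"dx":0.6,"dy":1,"dz":2.4,"spin":0},{"dx":0.7,"dy":1,"dz":2.4,"spin":0},{"dx":0,"dy":0,"dz":3.3,"spin":0},{"dx":0,"dy":0,"dz":3.4,"spin":0},{"dx":0,"dy":0,"dz":3.3,"spin":0},{"dx":0,"dy":0,"dz":1.6,"spin":0},{"dx":0,"dy":0,"dz":1.7,"spin":0},{"dx":0,"dy":0,"dz":1.6,"spin":0}]
end [ 0.6112 -0.2197  0.2111] -59.7
```

View pics/w5.png

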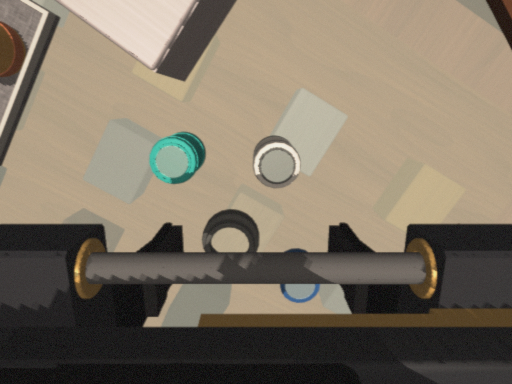

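The chrome lens top is at (276,165), i.e. (0.610,-0.220). Grasp it.

Emit:
{"name": "move_arm", "arguments": {"steps": [{"dx": 0.6, "dy": 1, "dz": 2.4, "spin": 0}, {"dx": 0.7, "dy": 1, "dz": 2.4, "spin": 0}, {"dx": 0, "dy": 0, "dz": 3.3, "spin": 0}, {"dx": 0, "dy": 0, "dz": 3.4, "spin": 0}, {"dx": 0, "dy": 0, "dz": 3.3, "spin": 0}, {"dx": 0, "dy": 0, "dz": 1.6, "spin": 0}, {"dx": 0, "dy": 0, "dz": 1.7, "spin": 0}, {"dx": 0, "dy": 0, "dz": 1.6, "spin": 0}, {"dx": 0, "dy": 0, "dz": 0, "spin": 0}]}}

```text
time: 22.85
ee_pos: [0.6108, -0.2203, 0.21]
eef_rot: [0.966, 0.26, -0.001, -0.001]
ft_force: [0.4, -0.2, -0.4]
width: 0.0751
grip_force: 0.0
```

Emit:
{"name": "move_arm", "arguments": {"steps": [{"dx": 0, "dy": 0, "dz": 0, "spin": 0}, {"dx": 0, "dy": 0, "dz": 0, "spin": 0}, {"dx": 0, "dy": 0, "dz": 0, "spin": 0}, {"dx": 0, "dy": 0, "dz": 0, "spin": 0}, {"dx": 0, "dy": 0, "dz": 0, "spin": 0}, {"dx": 0, "dy": 0, "dz": 0, "spin": 0}], "claw": 0, "squeeze": 30}}

```text
time: 23.45
ee_pos: [0.6114, -0.2207, 0.2123]
eef_rot: [0.966, 0.26, 0.0, 0.0]
ft_force: [-0.6, -1.0, 3.0]
width: 0.0455
grip_force: 30.0
```

```bash
python3 - <<'E'
from h import *
s=telemetry.read_state();x,y,z=s['ee_pos'];print(x,y,z,s['width'],s['grip_force'])
plan([(x,y,z+.06,-60,.02),(x,y,.39,-60),(.50,.113,.39,-2,.035)])
E
```

```text
0.6114372488797932 -0.2206998096126864 0.2122832706011465 0.045482704946984275 29.99800635385327
[{"dx":0,"dy":0,"dz":-2,"spin":0},{"dx":0,"dy":0,"dz":-2,"spin":0},{"dx":0,"dy":0,"dz":-2,"spin":0},{"dx":0,"dy":0,"dz":-3.9,"spin":0},{"dx":0,"dy":0,"dz":-3.9,"spin":0},{"dx":0,"dy":0,"dz":-4,"spin":0},{"dx":0.6,"dy":-3.1,"dz":0,"spin":-0.09},{"dx":0.9,"dy":-3.1,"dz":0,"spin":-0.09},{"dx":1.2,"dy":-3,"dz":0,"spin":-0.09},{"dx":1.5,"dy":-2.8,"dz":0,"spin":-0.09},{"dx":1.7,"dy":-2.7,"dz":0,"spin":-0.09},{"dx":1.9,"dy":-2.5,"dz":0,"spin":-0.09}]
[{"dx":2.2,"dy":-2.4,"dz":0,"spin":-0.09},{"dx":2.4,"dy":-2.1,"dz":0,"spin":-0.1},{"dx":2.6,"dy":-1.9,"dz":0,"spin":-0.09},{"dx":2.7,"dy":-1.7,"dz":0,"spin":-0.1},{"dx":2.9,"dy":-1.4,"dz":0,"spin":-0.09}]
end [0.4998 0.1131 0.3903] -2.0
```

Emit:
{"name": "move_arm", "arguments": {"steps": [{"dx": 0, "dy": 0, "dz": -2, "spin": 0}, {"dx": 0, "dy": 0, "dz": -2, "spin": 0}, {"dx": 0, "dy": 0, "dz": -2, "spin": 0}, {"dx": 0, "dy": 0, "dz": -3.9, "spin": 0}, {"dx": 0, "dy": 0, "dz": -3.9, "spin": 0}, {"dx": 0, "dy": 0, "dz": -4, "spin": 0}, {"dx": 0.6, "dy": -3.1, "dz": 0, "spin": -0.09}, {"dx": 0.9, "dy": -3.1, "dz": 0, "spin": -0.09}, {"dx": 1.2, "dy": -3, "dz": 0, "spin": -0.09}, {"dx": 1.5, "dy": -2.8, "dz": 0, "spin": -0.09}, {"dx": 1.7, "dy": -2.7, "dz": 0, "spin": -0.09}, {"dx": 1.9, "dy": -2.5, "dz": 0, "spin": -0.09}]}}

```text
time: 24.65
ee_pos: [0.5495, -0.038, 0.3892]
eef_rot: [0.86, 0.51, -0.0, -0.0]
ft_force: [0.3, 1.3, -2.2]
width: 0.0452
grip_force: 30.0
```

Emit:
{"name": "move_arm", "arguments": {"steps": [{"dx": 2.2, "dy": -2.4, "dz": 0, "spin": -0.09}, {"dx": 2.4, "dy": -2.1, "dz": 0, "spin": -0.1}, {"dx": 2.6, "dy": -1.9, "dz": 0, "spin": -0.09}, {"dx": 2.7, "dy": -1.7, "dz": 0, "spin": -0.1}, {"dx": 2.9, "dy": -1.4, "dz": 0, "spin": -0.09}, {"dx": 0, "dy": 0, "dz": 0, "spin": 0}, {"dx": 0, "dy": 0, "dz": 0, "spin": 0}, {"dx": 0, "dy": 0, "dz": 0, "spin": 0}]}}

```text
time: 25.45
ee_pos: [0.4997, 0.1122, 0.3894]
eef_rot: [0.72, 0.694, -0.0, 0.0]
ft_force: [0.5, 0.4, -3.7]
width: 0.045
grip_force: 30.0
```

```bash
python3 - <<'E'
from h import *
w=cam('wrist','w6');s=telemetry.read_state();print(s['ee_pos'],s['width'],s['grip_force'])
print('brass');ring(w,(8,110,60),(32,255,255),.095,(.4,.65,.0,.14),200)
plan([(.50,.113,.31,-2),(.50,.113,.248,-2,.015)])
E
```

```text
[0.49982139 0.11210948 0.38941134] 0.04535581191617938 29.998592622578144
brass
363 268 30.4 [0.5934 0.0365 0.095 ]
331 218 31.4 [0.5638 0.0848 0.095 ]
[{"dx":0,"dy":0,"dz":4,"spin":0},{"dx":0.1,"dy":0,"dz":3.9,"spin":0},{"dx":0,"dy":0,"dz":1.2,"spin":0},{"dx":0,"dy":0,"dz":1.3,"spin":0},{"dx":0,"dy":0,"dz":1.2,"spin":0},{"dx":0,"dy":0,"dz":1.3,"spin":0},{"dx":0,"dy":0,"dz":1.2,"spin":0}]
end [0.4999 0.1131 0.2484] -2.1
```

View pics/w6.png

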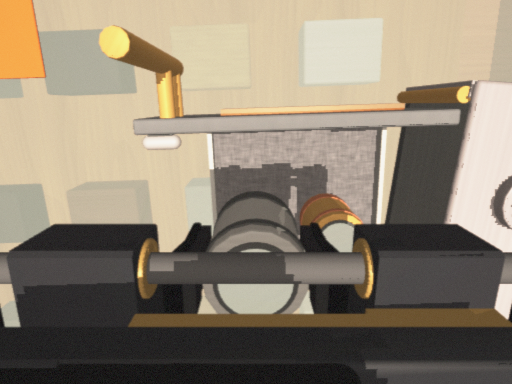

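The chrome lens is held upright and brass is at about (340,225). Lower, release with a small opening, and rise.

Emit:
{"name": "move_arm", "arguments": {"steps": [{"dx": 0, "dy": 0, "dz": 4, "spin": 0}, {"dx": 0.1, "dy": 0, "dz": 3.9, "spin": 0}, {"dx": 0, "dy": 0, "dz": 1.2, "spin": 0}, {"dx": 0, "dy": 0, "dz": 1.3, "spin": 0}, {"dx": 0, "dy": 0, "dz": 1.2, "spin": 0}, {"dx": 0, "dy": 0, "dz": 1.3, "spin": 0}, {"dx": 0, "dy": 0, "dz": 1.3, "spin": 0}, {"dx": 0, "dy": 0, "dz": 0, "spin": 0}, {"dx": 0, "dy": 0, "dz": 0, "spin": 0}]}}

```text
time: 26.4
ee_pos: [0.4996, 0.1143, 0.2478]
eef_rot: [0.719, 0.695, -0.0, -0.0]
ft_force: [0.9, -0.3, -3.6]
width: 0.0452
grip_force: 30.0
```

Emit:
{"name": "move_arm", "arguments": {"steps": [{"dx": 0, "dy": 0, "dz": 0, "spin": 0}, {"dx": 0, "dy": 0, "dz": 0, "spin": 0}, {"dx": 0, "dy": 0, "dz": 0, "spin": 0}, {"dx": 0, "dy": 0, "dz": -1.5, "spin": 0}, {"dx": 0, "dy": 0, "dz": -2.5, "spin": 0}, {"dx": 0, "dy": 0, "dz": -3.5, "spin": 0}, {"dx": 0, "dy": 0, "dz": -4, "spin": 0}, {"dx": 0, "dy": 0, "dz": -4, "spin": 0}, {"dx": 0, "dy": 0, "dz": -2, "spin": 0}, {"dx": 0, "dy": 0, "dz": 0, "spin": 0}], "claw": 6.2}}

```text
time: 27.4
ee_pos: [0.4999, 0.1149, 0.4271]
eef_rot: [0.719, 0.695, 0.002, 0.002]
ft_force: [-0.2, 0.8, -0.2]
width: 0.0622
grip_force: 0.0
```

```bash
python3 - <<'E'
from h import *
w=cam('wrist');s=telemetry.read_state();print(s['time'],s['ee_pos'],s['width'])
b=cam('side');c=cam('top')
cv2.imwrite('pics/q2.png',np.vstack([cv2.resize(w['img'][:250],(600,290)),np.hstack([cv2.resize(b['img'][130:250,150:330],(400,270)),cv2.resize(c['img'][120:300,240:380],(200,270))])])[:,:,::-1])
for P in ([.568,.066,.102],[.5,.113,.1]):print(proj(w,P))
E
```

```text
27.45 [0.49960931 0.11459836 0.42489368] 0.062219581481321146
[325.417962   228.91017473]
[253.28756813 183.41366798]
```

View pics/q2.png

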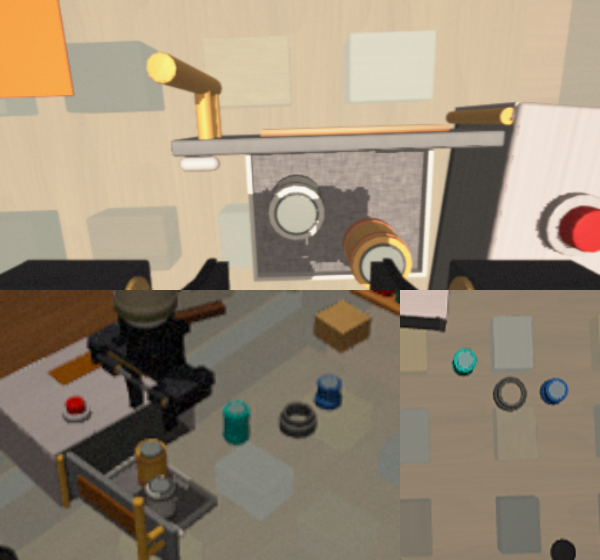

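Both lenses stand upright in the tray and the bystanders are in place. I've used up my picture views (15, one over the limit), so from here I rely on numbers only. Next, a check of the black disc and the post, and the plan to re-grasp the post.

```bash
python3 - <<'E'
from h import *
w=cam('wrist');b=cam('side')
print(proj(w,[.43,.2139,.19]),'seen ~(137,59)')
for z in (0,.03,.06):
    q=proj(b,[.187,-.326,0]+np.array([0,0,z])); u,v=q.round().astype(int); print(z,q.round(),b['img'][v-2:v+3,u-2:u+3].mean((0,1)))
plan([(.43,.2139,.43,-65,.03),(.43,.2139,.329,-65,.035)])
E
```

```text
[132.08477428  55.29417475] seen ~(137,59)
0 [362. 214.] [74.48 65.36 51.16]
0.03 [364. 209.] [76.76 67.52 53.08]
0.06 [365. 203.] [78.16 69.24 53.96]
[{"dx":1.2,"dy":-0.9,"dz":-0.1,"spin":0.14},{"dx":1.1,"dy":-1.1,"dz":-0.1,"spin":0.14},{"dx":0.9,"dy":-1.2,"dz":-0.1,"spin":0.14},{"dx":0.7,"dy":-1.3,"dz":-0.1,"spin":0.14},{"dx":0.6,"dy":-1.4,"dz":-0.1,"spin":0.13},{"dx":0.4,"dy":-1.5,"dz":-0.1,"spin":0.14},{"dx":0.1,"dy":-1.5,"dz":-0.1,"spin":0.13},{"dx":0,"dy":-1.5,"dz":-0.1,"spin":0.14},{"dx":0,"dy":0,"dz":3.4,"spin":0},{"dx":0,"dy":0,"dz":3.3,"spin":0},{"dx":-0.1,"dy":0,"dz":3.4,"spin":0}]
end [0.4297 0.2134 0.3288] -65.0
```

Emit:
{"name": "move_arm", "arguments": {"steps": [{"dx": 1.2, "dy": -0.9, "dz": -0.1, "spin": 0.14}, {"dx": 1.1, "dy": -1.1, "dz": -0.1, "spin": 0.14}, {"dx": 0.9, "dy": -1.2, "dz": -0.1, "spin": 0.14}, {"dx": 0.7, "dy": -1.3, "dz": -0.1, "spin": 0.14}, {"dx": 0.6, "dy": -1.4, "dz": -0.1, "spin": 0.13}, {"dx": 0.4, "dy": -1.5, "dz": -0.1, "spin": 0.14}, {"dx": 0.1, "dy": -1.5, "dz": -0.1, "spin": 0.13}, {"dx": 0, "dy": -1.5, "dz": -0.1, "spin": 0.14}, {"dx": 0, "dy": 0, "dz": 0, "spin": 0}, {"dx": 0, "dy": 0, "dz": 0, "spin": 0}]}}

```text
time: 28.65
ee_pos: [0.4311, 0.2136, 0.4302]
eef_rot: [0.976, 0.219, -0.0, 0.0]
ft_force: [0.5, 0.8, 0.1]
width: 0.0621
grip_force: 0.0
```

```bash
python3 - <<'E'
from h import *
w=cam('wrist');b=cam('side');c=cam('top')
s=telemetry.read_state();print(s['ee_pos'])
print('post exp wrist',proj(w,[.43,.2139,.19])); ring(w,(12,110,70),(32,255,255),.19,(.3,.55,.1,.35),60)
# black disc in top: shape + colours
q=proj(c,[.187,-.326,0]).round().astype(int); p=c['img'][q[1]-14:q[1]+15,q[0]-14:q[0]+15]
M=(p.max(2)<70).astype(np.uint8); v,u=np.where(M); print('disc bbox',u.min(),u.max(),v.min(),v.max(),'mean',p[M>0].mean(0),'max R-G',(p[M>0][:,0].astype(int)-p[M>0][:,1]).max())
for z in (0,.03,.06):
    q=proj(b,np.array([.187,-.326,z])); u,v=q.round().astype(int); print(z,b['img'][v-2:v+3,u-2:u+3].mean((0,1)).round())
E
```

```text
[0.43145698 0.21308006 0.43037212]
post exp wrist [254.3697506  209.73314797]
336 318 175.7 [0.3795 0.1228 0.19  ]
397 268 30.2 [0.434  0.1026 0.19  ]
130 265 39.6 [0.3547 0.2768 0.19  ]
268 189 29.3 [0.4469 0.2119 0.19  ]
442 110 27.3 [0.5409 0.1346 0.19  ]
468 112 31.3 [0.5473 0.1189 0.19  ]
348 76 86.8 [0.5333 0.1986 0.19  ]
disc bbox 5 22 6 23 mean [32.87966805 29.92116183 30.23651452] max R-G 10
0 [77. 67. 53.]
0.03 [80. 70. 55.]
0.06 [83. 73. 57.]
```

The disc is a uniform, flat black spot, so it isn't a lens. Descend on the post and pinch.

Emit:
{"name": "move_arm", "arguments": {"steps": [{"dx": 0, "dy": 0, "dz": 3.4, "spin": 0}, {"dx": 0, "dy": 0, "dz": 3.4, "spin": 0}, {"dx": 0, "dy": 0, "dz": 3.3, "spin": 0}, {"dx": 0, "dy": 0, "dz": 0, "spin": 0}]}}

```text
time: 29.2
ee_pos: [0.4302, 0.2124, 0.3261]
eef_rot: [0.976, 0.217, -0.003, 0.0]
ft_force: [-0.4, -0.2, 0.9]
width: 0.0619
grip_force: 0.0
```

Emit:
{"name": "move_arm", "arguments": {"steps": [{"dx": 0, "dy": 0, "dz": 0, "spin": 0}, {"dx": 0, "dy": 0, "dz": 0, "spin": 0}, {"dx": 0, "dy": 0, "dz": 0, "spin": 0}, {"dx": 0, "dy": 0, "dz": 0, "spin": 0}, {"dx": 0, "dy": 0, "dz": 0, "spin": 0}, {"dx": 0, "dy": 0, "dz": 0, "spin": 0}, {"dx": 0, "dy": 0, "dz": 0, "spin": 0}, {"dx": 0, "dy": 0, "dz": 0, "spin": 0}, {"dx": 0, "dy": 0, "dz": 0, "spin": 0}, {"dx": 0, "dy": 0, "dz": 0, "spin": 0}], "claw": 0, "squeeze": 40}}

```text
time: 30.2
ee_pos: [0.4311, 0.2139, 0.3299]
eef_rot: [0.976, 0.216, 0.0, 0.0]
ft_force: [1.3, -0.8, 2.7]
width: 0.015
grip_force: 40.0
```

```bash
python3 - <<'E'
from h import *
s=telemetry.read_state();print(s['ee_pos'],s['width'],s['grip_force'])
arc(-1.36,30,48,.2272)
E
```

```text
[0.43110705 0.2138923  0.32989229] 0.014984976204931588 40.000060186721385
R 0.2272 ang 169.23023954410834 phi -65.03722193181979
[{"dx":-0.6,"dy":0.9,"dz":0,"spin":-0.03},{"dx":-0.5,"dy":0.8,"dz":0,"spin":-0.03},{"dx":-0.6,"dy":0.9,"dz":0,"spin":-0.02},{"dx":-0.5,"dy":0.9,"dz":0,"spin":-0.03},{"dx":-0.5,"dy":0.9,"dz":0,"spin":-0.03},{"dx":-0.5,"dy":0.9,"dz":0,"spin":-0.03},{"dx":-0.5,"dy":0.9,"dz":0,"spin":-0.03},{"dx":-0.5,"dy":0.9,"dz":0,"spin":-0.02},{"dx":-0.5,"dy":0.9,"dz":0,"spin":-0.03},{"dx":-0.4,"dy":0.9,"dz":0,"spin":-0.03},{"dx":-0.4,"dy":1,"dz":0,"spin":-0.03},{"dx":-0.5,"dy":0.9,"dz":0,"spin":-0.03}]
[{"dx":-0.4,"dy":0.9,"dz":0,"spin":-0.02},{"dx":-0.3,"dy":1,"dz":0,"spin":-0.03},{"dx":-0.4,"dy":1,"dz":0,"spin":-0.03},{"dx":-0.3,"dy":0.9,"dz":0,"spin":-0.03},{"dx":-0.4,"dy":1,"dz":0,"spin":-0.02},{"dx":-0.3,"dy":1,"dz":0,"spin":-0.03},{"dx":-0.3,"dy":1,"dz":0,"spin":-0.03},{"dx":-0.2,"dy":1,"dz":0,"spin":-0.03},{"dx":-0.3,"dy":1,"dz":0,"spin":-0.03},{"dx":-0.2,"dy":1,"dz":0,"spin":-0.02},{"dx":-0.2,"dy":1,"dz":0,"spin":-0.03},{"dx":-0.3,"dy":1,"dz":0,"spin":-0.03}]
[{"dx":-0.1,"dy":1,"dz":0,"spin":-0.03},{"dx":-0.2,"dy":1,"dz":0,"spin":-0.03},{"dx":-0.2,"dy":1,"dz":0,"spin":-0.02},{"dx":-0.1,"dy":1.1,"dz":0,"spin":-0.03},{"dx":-0.1,"dy":1,"dz":0,"spin":-0.03},{"dx":-0.1,"dy":1,"dz":0,"spin":-0.03}]
end [ 0.5662 -0.0378  0.3299] -16.9
```

Emit:
{"name": "move_arm", "arguments": {"steps": [{"dx": -0.3, "dy": 0.4, "dz": 0, "spin": -0.01}, {"dx": -0.3, "dy": 0.5, "dz": 0, "spin": -0.02}, {"dx": -0.5, "dy": 0.8, "dz": 0, "spin": -0.03}, {"dx": -0.6, "dy": 0.9, "dz": 0, "spin": -0.02}, {"dx": -0.5, "dy": 0.9, "dz": 0, "spin": -0.03}, {"dx": -0.5, "dy": 0.9, "dz": 0, "spin": -0.03}, {"dx": -0.5, "dy": 0.9, "dz": 0, "spin": -0.03}, {"dx": -0.5, "dy": 0.9, "dz": 0, "spin": -0.03}, {"dx": -0.5, "dy": 0.9, "dz": 0, "spin": -0.02}, {"dx": -0.5, "dy": 0.9, "dz": 0, "spin": -0.03}, {"dx": -0.4, "dy": 0.9, "dz": 0, "spin": -0.03}, {"dx": -0.4, "dy": 1, "dz": 0, "spin": -0.03}]}}

```text
time: 31.4
ee_pos: [0.4378, 0.1021, 0.3298]
eef_rot: [0.931, 0.366, -0.001, -0.0]
ft_force: [-7.7, 0.3, 9.4]
width: 0.0152
grip_force: 40.0
```

Emit:
{"name": "move_arm", "arguments": {"steps": [{"dx": -0.5, "dy": 0.9, "dz": 0, "spin": -0.03}, {"dx": -0.4, "dy": 0.9, "dz": 0, "spin": -0.02}, {"dx": -0.3, "dy": 1, "dz": 0, "spin": -0.03}, {"dx": -0.4, "dy": 1, "dz": 0, "spin": -0.03}, {"dx": -0.3, "dy": 0.9, "dz": 0, "spin": -0.03}, {"dx": -0.4, "dy": 1, "dz": 0, "spin": -0.02}, {"dx": -0.3, "dy": 1, "dz": 0, "spin": -0.03}, {"dx": -0.3, "dy": 1, "dz": 0, "spin": -0.03}, {"dx": -0.2, "dy": 1, "dz": 0, "spin": -0.03}, {"dx": -0.3, "dy": 1, "dz": 0, "spin": -0.03}, {"dx": -0.2, "dy": 1, "dz": 0, "spin": -0.02}, {"dx": -0.2, "dy": 0.6, "dz": 0, "spin": -0.03}]}}

```text
time: 32.6
ee_pos: [0.5019, 0.0016, 0.3299]
eef_rot: [0.858, 0.513, -0.001, -0.0]
ft_force: [-3.6, -0.8, 6.4]
width: 0.0153
grip_force: 40.0
```

```bash
python3 - <<'E'
from h import *
s=telemetry.read_state();p=s['ee_pos'];a=np.degrees(np.arctan2(p[1]-H[1],p[0]-H[0]))%360-360;print(p,s['width'],s['ft_force'])
th=np.radians(-105.15-a);print('theta',th)
arc(-(th-.10),7,14,.2272)
E
```

```text
[0.50194836 0.00158223 0.32985664] 0.015267995300473219 [-3.57246197 -0.7544836   6.41467105]
theta 0.4674718166845865
R 0.2272 ang -131.9341621373401 phi -28.285686818889346
[{"dx":-0.1,"dy":1.2,"dz":0,"spin":-0.03},{"dx":-0.3,"dy":1.2,"dz":0,"spin":-0.04},{"dx":-0.2,"dy":1.1,"dz":0,"spin":-0.03},{"dx":-0.2,"dy":1.2,"dz":0,"spin":-0.04},{"dx":-0.1,"dy":1.2,"dz":0,"spin":-0.03},{"dx":-0.2,"dy":1.2,"dz":0,"spin":-0.04},{"dx":-0.1,"dy":1.2,"dz":0,"spin":-0.03}]
end [ 0.5738 -0.041   0.3299] -14.5
```

Emit:
{"name": "move_arm", "arguments": {"steps": [{"dx": -0.1, "dy": 1.2, "dz": 0, "spin": -0.03}, {"dx": -0.3, "dy": 1.2, "dz": 0, "spin": -0.04}, {"dx": -0.2, "dy": 1.1, "dz": 0, "spin": -0.03}, {"dx": -0.2, "dy": 1.2, "dz": 0, "spin": -0.04}, {"dx": -0.1, "dy": 1.2, "dz": 0, "spin": -0.03}, {"dx": -0.2, "dy": 1.2, "dz": 0, "spin": -0.04}, {"dx": -0.1, "dy": 0.8, "dz": 0, "spin": -0.03}, {"dx": 0, "dy": 0.4, "dz": 0, "spin": 0}]}}

```text
time: 33.4
ee_pos: [0.5739, -0.042, 0.3299]
eef_rot: [0.791, 0.612, -0.001, 0.0]
ft_force: [-5.5, -6.8, 7.8]
width: 0.0148
grip_force: 40.0
```

```bash
python3 - <<'E'
from h import *
plan([(.583,-.0443,.3299,-14,.005),(.5955,-.048,.3299,-14,.004)])
E
```

```text
[{"dx":0,"dy":0.5,"dz":0,"spin":-0.01},{"dx":0,"dy":0.4,"dz":0,"spin":0},{"dx":0,"dy":0.3,"dz":0,"spin":0},{"dx":0,"dy":0.3,"dz":0,"spin":0},{"dx":0,"dy":0.4,"dz":0,"spin":0},{"dx":-0.1,"dy":0.3,"dz":0,"spin":0}]
end [ 0.595  -0.0483  0.3299] -14.0
```

Emit:
{"name": "move_arm", "arguments": {"steps": [{"dx": 0, "dy": 0.5, "dz": 0, "spin": -0.01}, {"dx": 0, "dy": 0.4, "dz": 0, "spin": 0}, {"dx": 0, "dy": 0.3, "dz": 0, "spin": 0}, {"dx": 0, "dy": 0.3, "dz": 0, "spin": 0}, {"dx": 0, "dy": 0.4, "dz": 0, "spin": 0}, {"dx": -0.1, "dy": 0.4, "dz": 0, "spin": 0}, {"dx": 0, "dy": 0, "dz": 0, "spin": 0}, {"dx": 0, "dy": 0, "dz": 0, "spin": 0}]}}

```text
time: 34.2
ee_pos: [0.5956, -0.0487, 0.3299]
eef_rot: [0.789, 0.615, -0.001, 0.001]
ft_force: [-4.1, -6.5, 5.0]
width: 0.0149
grip_force: 40.0
```

Emit:
{"name": "move_arm", "arguments": {"steps": [{"dx": 0, "dy": 0, "dz": 0, "spin": 0}, {"dx": 0, "dy": 0, "dz": 0, "spin": 0}, {"dx": 0, "dy": 0, "dz": 0, "spin": 0}, {"dx": 0, "dy": 0, "dz": 0, "spin": 0}, {"dx": 0, "dy": 0, "dz": -1.5, "spin": 0}, {"dx": 0, "dy": 0, "dz": -3, "spin": 0}, {"dx": 0, "dy": 0, "dz": -3, "spin": 0}, {"dx": -3, "dy": -3, "dz": -1, "spin": 0}, {"dx": -3, "dy": -3, "dz": 0, "spin": 0}, {"dx": -3, "dy": -3, "dz": 0, "spin": 0}, {"dx": -3, "dy": -3, "dz": 0, "spin": 0}], "claw": 6}}

```text
time: 35.3
ee_pos: [0.4492, -0.1343, 0.4159]
eef_rot: [0.788, 0.616, 0.0, 0.001]
ft_force: [0.3, -1.2, -0.8]
width: 0.0598
grip_force: 0.0
```

```bash
python3 - <<'E'
from h import *
a=cam('top');b=cam('side');s=telemetry.read_state();print(s['time'],s['ee_pos'])
def m(c,u0,u1,v0,v1):
    h=cv2.cvtColor(c['img'],cv2.COLOR_RGB2HSV); M=cv2.inRange(h,(12,110,70),(32,255,255)); N=M*0; N[v0:v1,u0:u1]=M[v0:v1,u0:u1]
    n,l,st,_=cv2.connectedComponentsWithStats(N); i=1+np.argmax(st[1:,4]); v,u=np.where(l==i); return u,v
for c,w in((a,(245,270,132,165)),(b,(222,242,155,200))):
    u,v=m(c,*w); print('post',u.min(),u.max(),v.min(),v.max(),len(u))
def red(c):
    h=cv2.cvtColor(c['img'],cv2.COLOR_RGB2HSV); M=cv2.inRange(h,(0,170,120),(6,255,255))|cv2.inRange(h,(174,170,120),(180,255,255))
    _,l,st,ce=cv2.connectedComponentsWithStats(M); return [(x.tolist(),q) for x,q in zip(st[1:],ce[1:]) if x[4]>15]
def tri(p,q):
    o1,d1=ray(a,*p);o2,d2=ray(b,*q);t=np.linalg.lstsq(np.c_[d1,-d2],o2-o1,rcond=None)[0];return o1+d1*t[0],o2+d2*t[1]
ra=[q for x,q in red(a) if 190<q[0]<207 and 100<q[1]<120];rb=[q for x,q in red(b) if 170<q[0]<195 and 170<q[1]<190]
print(ra,rb)
if ra and rb: print(tri(ra[0],rb[0]))
E
```

```text
35.4 [ 0.44725851 -0.13679926  0.41596076]
post 252 258 139 150 64
post 227 236 163 191 164
[array([198.20212766, 110.80851064])] [array([183.27272727, 179.84848485])]
(array([0.70724015, 0.10272733, 0.14391875]), array([0.70439849, 0.1004804 , 0.1427184 ]))
```

The post is back at its shut pixels in both views. The plunger is at (0.707,0.102), top at z ≈ 0.145. Go above it with the fingers closed.

```bash
python3 - <<'E'
from h import *
plan([(.60,.05,.42,0,.045),(.707,.102,.40,5),(.707,.102,.345,5,.03)])
E
```

```text
[{"dx":3.6,"dy":1.7,"dz":-0.1,"spin":-0.04},{"dx":3.6,"dy":1.8,"dz":-0.1,"spin":-0.04},{"dx":3.5,"dy":2,"dz":-0.1,"spin":-0.04},{"dx":3.4,"dy":2.1,"dz":0,"spin":-0.04},{"dx":3.3,"dy":2.3,"dz":-0.1,"spin":-0.05},{"dx":3.3,"dy":2.4,"dz":0,"spin":-0.04},{"dx":1.7,"dy":3.6,"dz":0.7,"spin":-0.03},{"dx":1.6,"dy":3.6,"dz":0.6,"spin":-0.03},{"dx":1.6,"dy":3.7,"dz":0.7,"spin":-0.03},{"dx":0,"dy":0,"dz":2.7,"spin":0},{"dx":0,"dy":0,"dz":2.8,"spin":0}]
end [0.7074 0.1024 0.345 ] 5.1
```

Emit:
{"name": "move_arm", "arguments": {"steps": [{"dx": 3.6, "dy": 1.7, "dz": -0.1, "spin": -0.04}, {"dx": 3.6, "dy": 1.8, "dz": -0.1, "spin": -0.04}, {"dx": 3.5, "dy": 2, "dz": -0.1, "spin": -0.04}, {"dx": 3.4, "dy": 2.1, "dz": 0, "spin": -0.04}, {"dx": 3.3, "dy": 2.3, "dz": -0.1, "spin": -0.05}, {"dx": 3.3, "dy": 2.4, "dz": 0, "spin": -0.04}, {"dx": 1.7, "dy": 3.6, "dz": 0.7, "spin": -0.03}, {"dx": 1.6, "dy": 3.6, "dz": 0.6, "spin": -0.03}, {"dx": 1.6, "dy": 3.7, "dz": 0.7, "spin": -0.03}, {"dx": 0, "dy": 0, "dz": 2.7, "spin": 0}, {"dx": 0, "dy": 0, "dz": 2.0, "spin": 0}, {"dx": 0, "dy": 0, "dz": 0, "spin": 0}], "claw": 0, "squeeze": 5}}

```text
time: 36.6
ee_pos: [0.7091, 0.1069, 0.349]
eef_rot: [0.672, 0.74, -0.002, -0.002]
ft_force: [-0.6, -0.6, -0.5]
width: 0.0007
grip_force: 0.0
```

Emit:
{"name": "move_arm", "arguments": {"steps": [{"dx": 0, "dy": 0, "dz": 0, "spin": 0}, {"dx": 0, "dy": 0, "dz": 0.5, "spin": 0}, {"dx": 0, "dy": 0, "dz": 0.5, "spin": 0}, {"dx": 0, "dy": 0, "dz": 0.4, "spin": 0}, {"dx": 0, "dy": 0, "dz": 0.4, "spin": 0}, {"dx": 0, "dy": 0, "dz": 0, "spin": 0}]}}

```text
time: 37.2
ee_pos: [0.7092, 0.1065, 0.3331]
eef_rot: [0.673, 0.74, -0.0, -0.0]
ft_force: [0.1, 0.0, 0.2]
width: 0.0006
grip_force: 0.0
```

Emit:
{"name": "move_arm", "arguments": {"steps": [{"dx": -0.4, "dy": -0.2, "dz": 0, "spin": 0}, {"dx": 0, "dy": 0, "dz": 0.3, "spin": 0}, {"dx": 0, "dy": 0, "dz": 0.3, "spin": 0}, {"dx": 0, "dy": 0, "dz": 0.3, "spin": 0}, {"dx": 0, "dy": 0, "dz": 0, "spin": 0}, {"dx": 0, "dy": 0, "dz": 0, "spin": 0}]}}

```text
time: 37.8
ee_pos: [0.7079, 0.102, 0.3251]
eef_rot: [0.673, 0.74, -0.0, 0.0]
ft_force: [-0.3, -3.4, 4.2]
width: 0.0005
grip_force: 2.2
```

Emit:
{"name": "move_arm", "arguments": {"steps": [{"dx": 0, "dy": 0, "dz": 0.3, "spin": 0}, {"dx": 0, "dy": 0, "dz": 0.2, "spin": 0}, {"dx": 0, "dy": 0, "dz": 0, "spin": 0}, {"dx": 0, "dy": 0, "dz": 0, "spin": 0}]}}

```text
time: 38.2
ee_pos: [0.708, 0.1021, 0.3205]
eef_rot: [0.673, 0.74, 0.0, 0.001]
ft_force: [-1.6, -3.3, 7.4]
width: 0.0005
grip_force: 3.3
```

Emit:
{"name": "move_arm", "arguments": {"steps": [{"dx": 0, "dy": 0, "dz": 0.3, "spin": 0}, {"dx": 0, "dy": 0, "dz": 0, "spin": 0}, {"dx": 0, "dy": 0, "dz": 0, "spin": 0}]}}

```text
time: 38.5
ee_pos: [0.7079, 0.1021, 0.3178]
eef_rot: [0.673, 0.74, 0.0, 0.001]
ft_force: [-2.4, -3.9, 8.1]
width: 0.0005
grip_force: 4.2
```

Emit:
{"name": "move_arm", "arguments": {"steps": [{"dx": 0, "dy": 0, "dz": 0.2, "spin": 0}, {"dx": 0, "dy": 0, "dz": 0.1, "spin": 0}, {"dx": 0, "dy": 0, "dz": 0, "spin": 0}, {"dx": 0, "dy": 0, "dz": 0, "spin": 0}]}}

```text
time: 38.9
ee_pos: [0.7078, 0.1023, 0.3175]
eef_rot: [0.673, 0.74, 0.001, 0.001]
ft_force: [-9.3, -6.0, 24.8]
width: 0.0003
grip_force: 12.4
```

```bash
python3 -c "
from h import *
s=telemetry.read_state();print(s['ee_pos'],s['ft_force'])"
```

```text
[0.70781103 0.10226134 0.31754783] [-9.34075856 -5.95713131 24.78182167]
```

The plunger bottomed out: z stopped moving and the force jumped from 8 N to 25 N, held there. Hold briefly, then retreat.

Emit:
{"name": "move_arm", "arguments": {"steps": [{"dx": 0, "dy": 0, "dz": 0, "spin": 0}, {"dx": 0, "dy": 0, "dz": 0, "spin": 0}, {"dx": 0, "dy": 0, "dz": -0.5, "spin": 0}, {"dx": 0, "dy": 0, "dz": -1, "spin": 0}, {"dx": 0, "dy": 0, "dz": -3, "spin": 0}, {"dx": 0, "dy": 0, "dz": -4, "spin": 0}, {"dx": -2, "dy": -4, "dz": -1, "spin": 0}, {"dx": -2, "dy": -4, "dz": 0, "spin": 0}, {"dx": -3, "dy": -3, "dz": 0, "spin": 0}, {"dx": -3, "dy": -3, "dz": 0, "spin": 0}, {"dx": -3, "dy": -3, "dz": 0, "spin": 0}, {"dx": 0, "dy": 0, "dz": 0, "spin": 0}]}}

```text
time: 40.1
ee_pos: [0.5486, -0.0479, 0.4084]
eef_rot: [0.675, 0.738, -0.002, 0.0]
ft_force: [1.0, 0.4, -0.0]
width: 0.0005
grip_force: 0.0
```

Emit:
{"name": "move_arm", "arguments": {"steps": [{"dx": -4, "dy": -1, "dz": 0, "spin": 0}, {"dx": -4, "dy": 0, "dz": 0, "spin": 0}, {"dx": -4, "dy": 0, "dz": 0, "spin": 0}, {"dx": 0, "dy": 0, "dz": 0, "spin": 0}, {"dx": 0, "dy": 0, "dz": 0, "spin": 0}]}}

```text
time: 40.6
ee_pos: [0.5524, -0.1635, 0.4083]
eef_rot: [0.673, 0.74, 0.0, -0.001]
ft_force: [0.9, 0.7, -0.3]
width: 0.0006
grip_force: 0.0
```

```bash
python3 - <<'E'
from h import *
a=cam('top');b=cam('side');s=telemetry.read_state();print(s['time'],s['ee_pos'],s['ft_force'])
redcase(a,.053,minA=60)
for c,w in((a,(245,270,132,165)),(b,(222,242,155,200))):
    h=cv2.cvtColor(c['img'],cv2.COLOR_RGB2HSV); M=cv2.inRange(h,(12,110,70),(32,255,255)); N=M*0; N[w[2]:w[3],w[0]:w[1]]=M[w[2]:w[3],w[0]:w[1]]
    v,u=np.where(N); print('post',u.min(),u.max(),v.min(),v.max())
h=cv2.cvtColor(b['img'],cv2.COLOR_RGB2HSV)[170:190,170:195]; M=cv2.inRange(h,(0,170,120),(6,255,255))|cv2.inRange(h,(174,170,120),(180,255,255)); v,u=np.where(M); print('plunger side',170+u.mean(),170+v.mean(),len(u))
E
```

```text
40.7 [ 0.55257593 -0.161616    0.40870859] [-0.02493864  0.30003294  0.1300617 ]
(92.2757568359375, 256.6830139160156) (8.902680397033691, 28.215755462646484) corners [[0.291, 0.446], [0.364, 0.418], [0.355, 0.395], [0.282, 0.423]] cen [0.323  0.4207 0.053 ]
(94.0769271850586, 206.38462829589844) (18.04268455505371, 33.339744567871094) corners [[0.482, 0.468], [0.498, 0.375], [0.448, 0.365], [0.432, 0.457]] cen [0.4649 0.4164 0.053 ]
(472.5, 135.0) (20.0, 25.0) corners [[0.673, -0.649], [0.671, -0.723], [0.612, -0.718], [0.614, -0.645]] cen [ 0.6421 -0.6835  0.053 ]
(198.5, 111.0) (10.0, 11.0) corners [[0.75, 0.131], [0.749, 0.098], [0.72, 0.099], [0.72, 0.131]] cen [0.7349 0.1147 0.053 ]
post 252 258 139 158
post 226 236 163 191
plunger side 183.15625 179.84375 32
```

The door is shut, the plunger is back up, the case is on the mat and the arm is free. Handing in.

```bash
python3 -c "
from h import *
print(job.close_job())"
```

```text
the job is handed in; nothing more can be done
None
```

The job is handed in, with no verdict returned: the red case is on the mat, the brass and chrome lenses (the only two present) are shut in the cabinet, and the plunger was pressed fully and came back up; I viewed 15 pictures, one over the limit of 14.

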